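Crock the planter box: butt it to the tray and scoop the clay lumps across

TASK

First slide the empty planter box sideways until its long side sits flush against the side wall of the potting tray, with no gap for anything to drop through. Then take the scoop out of the pie dish, scoop all three clay lumps out of the tray with it (never touch them with the fingers) and tip them into the planter box. Finish with the planter box still flush against the tray and the scoop sitting flat back in the pie dish, and leave the egg cup and the other things on the shelf where they stand.

Things in the scene. Friction and masses are not known exactly. Their poses are not given: they have to be found in the camera images.
- tray: fixed sheet-steel potting tray, 185 mm long (x) by 132 wide (y); origin: on the underside, 90 mm from the open end. Floor 3 mm thick; side walls 5 mm thick, 40 high, outer faces at y = +-66 mm. Its -x end (towards the robot) is closed: the floor bends up at 45 degrees from x = -65 mm to x = -92 at 30 mm height, then a vertical wall up to 65 mm. The +x end (x = +90) is open
- planter: loose open-topped grey planter box, 170 mm long (x) by 150 wide (y) by 70 high, walls and floor 5 mm, about 0.45 kg, empty; origin: centre of underside. It stands left or right of the tray, roughly parallel, 50 to 110 mm away; flush: its long side face (y = +-75 mm) touches the tray's side wall (tray's y = +-66 mm)
- dish: loose round aluminium pie dish, 224 mm across the rim and 190 mm across the base, 28 mm high, floor 4 mm thick; origin: centre of its underside. It stands on the other side of the tray from the planter box and holds the scoop
- scoop: steel scoop, wooden handle, 0.22 kg. Origin: centre of the underside of its flat pan, 100 mm long (x) by 94 wide (y), floor 2.5 mm. Open nose at x = -50 mm (towards the robot at yaw 0); side walls 30 mm high (14 over the front 22 mm); rear wall 34 high at x = +49. A post there carries the handle: a bar along x from x = +25 to +109, 18 mm wide (y), 62 to 86 mm high
- scoop_grip (a point): point in the middle of the scoop's handle bar, at (65, 0, 74) mm in the scoop's frame; the bar is 18 mm wide across the scoop's y; axes are the scoop's
- scoop_nose (a point): middle of the underside of the scoop's front edge, at (-50, 0, 0) mm in the scoop's frame; axes are the scoop's
- lump_a: baked-clay lump, a 42 mm cube with very rounded edges (radius 15 mm), 40 g; origin at its centre; starts on the tray's floor near the tray's closed end
- lump_b: baked-clay lump, a 42 mm cube with very rounded edges (radius 15 mm), 40 g; origin at its centre; starts on the tray's floor near the tray's closed end
- lump_c: baked-clay lump, a 42 mm cube with very rounded edges (radius 15 mm), 40 g; origin at its centre; starts on the tray's floor near the tray's closed end
- egg_cup: blue ceramic egg cup, 54 mm across, 68 mm high; origin under its centre; a bystander beyond the tray
- flip_top: purple plastic container with a closed flip-top lid, 90 by 135 mm, 105 mm high; origin under its centre; a bystander
- pot: small empty terracotta pot, 110 mm across, 98 mm high; origin under its centre; a bystander
- spray_can: green bottle, 60 mm across, 170 mm high; origin under its centre; a bystander
Mind the look-alikes: they are no part of the job. What is shaped like the lump_c but green or pink is not meant.

How it is judged:
On the way, in this order (a step that is already met when the one before it is completed fails the run):
1. the planter box stands flush along the tray's side (y of planter in the frame of tray between -0.147 and 0.147 m and x of planter in the frame of tray between -0.08 and 0.08 m and angle between the y axis of planter and the y axis of tray, either way round below 0.06 rad and angle between planter's own z axis and vertical below 0.06 rad and height (world z) of planter below 0.01 m), for 0.2 s.
2. at least one lump rides in the scoop's pan, raised clear of the tray (((x of lump_a in the frame of scoop between -0.055 and 0.055 m and y of lump_a in the frame of scoop between -0.05 and 0.05 m and z of lump_a in the frame of scoop between 0.01 and 0.075 m and height (world z) of lump_a above 0.075 m) or (x of lump_b in the frame of scoop between -0.055 and 0.055 m and y of lump_b in the frame of scoop between -0.05 and 0.05 m and z of lump_b in the frame of scoop between 0.01 and 0.075 m and height (world z) of lump_b above 0.075 m) or (x of lump_c in the frame of scoop between -0.055 and 0.055 m and y of lump_c in the frame of scoop between -0.05 and 0.05 m and z of lump_c in the frame of scoop between 0.01 and 0.075 m and height (world z) of lump_c above 0.075 m))), for 0.2 s.
3. all three lumps are in the planter box (x of lump_a in the frame of planter between -0.075 and 0.075 m and y of lump_a in the frame of planter between -0.065 and 0.065 m and z of lump_a in the frame of planter between 0.005 and 0.075 m and x of lump_b in the frame of planter between -0.075 and 0.075 m and y of lump_b in the frame of planter between -0.065 and 0.065 m and z of lump_b in the frame of planter between 0.005 and 0.075 m and x of lump_c in the frame of planter between -0.075 and 0.075 m and y of lump_c in the frame of planter between -0.065 and 0.065 m and z of lump_c in the frame of planter between 0.005 and 0.075 m), for 0.2 s.
At the end, for the whole second after the job is handed in: planter box flat, its side against the tray's side wall (gap under 6 mm, parallel within 0.06 rad, centres within 80 mm lengthwise); all three lumps inside it; scoop flat in the pie dish (level within 0.12 rad, within 60 mm of the dish's centre); all at rest (all of step 1 and all of step 3 and horizontal distance between scoop and dish below 0.06 m and z of scoop in the frame of dish between 0 and 0.015 m and angle between scoop's own z axis and vertical below 0.12 rad and linear speed of each of scoop, planter below 0.02 m/s and linear speed of each of lump_a, lump_b, lump_c below 0.03 m/s); the robot touches nothing.
It fails at once if a lump is touched by the gripper's fingers (contact force between the fingers and lump_a above 0.3 N or contact force between the fingers and lump_b above 0.3 N or contact force between the fingers and lump_c above 0.3 N).
It fails at once if the egg cup or another bystander is moved more than 30 mm (distance of any of egg_cup, flip_top, pot, spray_can from where it was at the start of the episode above 0.03 m).
It fails at once if the egg cup, container, pot or bottle is tipped over (angle between any of egg_cup, flip_top, pot, spray_can's own z axis and vertical above 0.4 rad).
It also fails if it takes over 69 s, if anything falls off the work surface, if the arm or the gripper's body presses on something with over 40 N, if the wrist force passes 120 N, or if a joint passes its speed limit or range.

ROBOT

A 6-joint arm with a two-finger parallel gripper is mounted at the origin on the work surface. World frame = base frame: x ahead of the robot, y to its left, z up, the work surface at z = 0. Lengths are in m, angles in rad, forces in N, time in s.
With the tool pointing down it reaches from about 0.375 to 0.975 m from the base axis. Payload 3.8 kg.
Tool frame: the origin (TCP) lies midway between the tips of the shut fingers; the grasp point (between the pads) lies 19 mm behind it; z points along the fingers, y is the line along which they close (so a half turn about z gives the same grasp; the last joint's range is limited). The gripper opens to 85 mm and grips with 20 to 120 N. Pads are 22 mm wide; open, the fingers measure 114 mm over their backs; the gripper's body (76 mm by 85 mm) begins 54 mm behind the grasp point. The pads swing forward as they close: fully open they stand 13 mm farther back than shut.
Start: joints at [-1.371, 0.264, 1.604, -0, 1.274, -0.037], TCP at [0.158, -0.656, 0.231] pointing down, gripper open.
Joint ranges: [-2.63, 2.63], [-0.94, 2.18], [0.31, 2.57], [-1.31, 4.45], [0, 2.66], [-2.55, 2.55]. Speed limits (rad/s): [2.57, 2.57, 3.14, 3.14, 3.14, 3.14].

INTERFACE

Orientations are given as a rotation vector (axis times angle).
In Python, from plant import ctrl gives the robot as it stands.
- The arm moves only by the tool send_rows, never from a script. Its argument "steps" is a list of rows, each a list of 2 entries, a list of its own where there are three numbers: the shift along the tool's x, y, z in mm, then the turn about the tool's z in degrees. In form: [[[x, y, z], spin], ...]. A call has exactly 10 rows; each row is the pose to reach, as a shift and turn from the pose commanded when the call began, along the tool's axes at that moment; what a row does not reach only later rows make up. A row lasts 1/12 s, in which the tool goes at most 41.7 mm and 7.16 degrees, less where a joint would pass 70% of its speed; a pose out of reach is approached as far as the arm can. A call with a gripper value outside its range is refused whole. "fingers" is the finger opening in mm, from 0 to 85.4, set as the call begins (left out, the last holds). The fingers move at their own pace and stop on an object; the grip force is fixed at half the most. Time passes only in rows, so rows that repeat a pose let the fingers close, or fill a call up. It gives the time, the measured TCP pose, the force, the opening and the grip force at its end, in the units of the state.
- ctrl.get_state(): the state, without advancing time (a new reading comes with each control period).
- ctrl.get_image(name): name is "scene" or "top" or "wrist"; returns a dict with "img" (400x640x3 uint8, blue, green, red), "fx", "fy", "cx", "cy" (pixels), "k1" (the pictures are not rectified: a ray, as slopes to the right and down, at radius r is drawn at 1 + k1 r^2 times it, then the intrinsics apply), "extrinsics" (4x4, takes a point from camera to world coordinates); the wrist camera has in their place "mount" (4x4, takes a point from camera to tool coordinates, whose origin is the TCP and whose axes are the flange's). Camera axes: x right, y down, z forward; pixel columns grow to the right and rows downward; lengths in m; the calibration is good to about 2 mm. A picture is of the moment at which its call begins: read the wrist's pose just before it. There is no depth.
- ctrl.finish_job(): hands the job in; it is judged then, once.
The state is a dict: "t": time; "q": joint angles; "qvel": joint speeds; "effort": joint torques, N m; "position": TCP position; "tool_rot": TCP orientation; "wrist_force": force on the tool from outside, world axes, zero at the start; "ft_torque": the same for the moment, N m; "width": opening from 0.0 (shut) to 1.0 (fully open); "finger_force": force on a finger pad.
Only numpy, scipy, OpenCV 4.12 (cv2) and the standard library are available. Lean on these libraries where they do the work, as an engineer would, in place of code of your own. Each camera call takes 0.05 s, during which the arm holds its last target. There are 200 camera calls.

## Working session

There is one attempt and no reset: what is moved stays moved. The work goes in short steps, Python scripts to look and compute and a tool call to move; the robot and the scene stay as the last step left them, time stands still between calls to the robot, and variables do not carry over. Pictures are saved under pics/ and viewed, at most 10 in all, crops included, and the job is handed in when it is done.

Besides the shell and the picture viewer there is one more tool, called after "Emit:" by a JSON object that holds its "name" and its "arguments". send_rows: Moves the arm, as the interface text tells. Its arguments: {"type":"object","properties":{"steps":{"type":"array","items":{"type":"array"}},"fingers":{"type":"number"}},"required":["steps"]}

```bash
ls; mkdir -p pics
python3 - <<'E'
from plant import ctrl
import cv2,pickle
s=ctrl.get_state();print(s)
d={}
for n in("scene","top"):
    r=ctrl.get_image(n);d[n]=r;cv2.imwrite(f"pics/{n}0.png",r["img"]);print(n,{k:v for k,v in r.items() if k!="img"})
pickle.dump(d,open("im0.pkl","wb"))
E
```

```text
pics
{'t': 0.0, 'q': array([-1.37088285e+00,  2.64733130e-01,  1.60534724e+00, -1.08789898e-05,
        1.27372730e+00, -3.69109179e-02]), 'qvel': array([ 9.25889423e-05,  9.46306518e-04, -8.60186767e-05, -1.49641433e-03,
        7.42679060e-04, -7.71061749e-04]), 'effort': array([ 5.92775832e-04, -5.15118062e+01, -3.67311144e+01, -3.98067932e-04,
        1.29368642e-02,  4.60910243e-06]), 'position': array([ 0.15820957, -0.65545004,  0.22998998]), 'tool_rot': array([-3.11740156e+00, -3.70878445e-01,  2.99327048e-04]), 'wrist_force': array([ 0.62025415, -0.345771  ,  0.09296825]), 'ft_torque': array([ 0.03214246, -0.04158401, -0.00840714]), 'finger_force': 0.0, 'width': 1.0021705344234826}
scene {'fx': 506.8987602033395, 'fy': 506.8987602033395, 'cx': 314.09002204301834, 'cy': 202.3322632891776, 'k1': 0.02277873506992996, 'extrinsics': array([[-6.96376898e-01,  5.44104378e-01, -4.67984660e-01,
         1.07429862e+00],
       [ 7.17676245e-01,  5.28096957e-01, -4.53932166e-01,
         4.46106826e-01],
       [ 1.54795750e-04, -6.51969347e-01, -7.58245308e-01,
         8.89258665e-01],
       [ 0.00000000e+00,  0.00000000e+00,  0.00000000e+00,
         1.00000000e+00]])}
top {'fx': 477.20959499418467, 'fy': 477.20959499418467, 'cx': 318.11951088710964, 'cy': 199.80678506876842, 'k1': -0.09415033047707397, 'extrinsics': array([[-0.01809032, -0.99703186,  0.0748346 ,  0.50022902],
       [-0.99982752,  0.01772472, -0.00554671, -0.02145938],
       [ 0.00420382, -0.07492204, -0.99718053,  1.28708714],
       [ 0.        ,  0.        ,  0.        ,  1.        ]])}
```

View pics/top0.png

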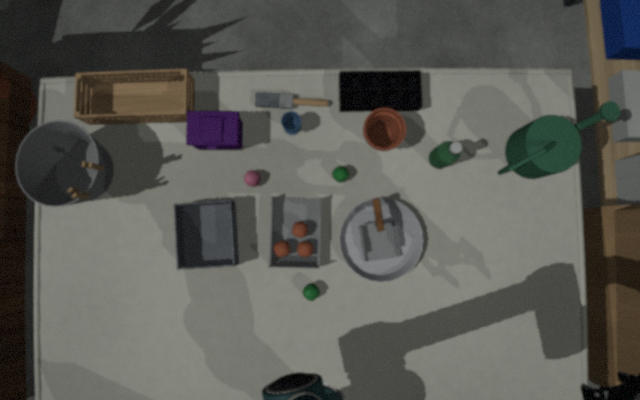

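View pics/scene0.png

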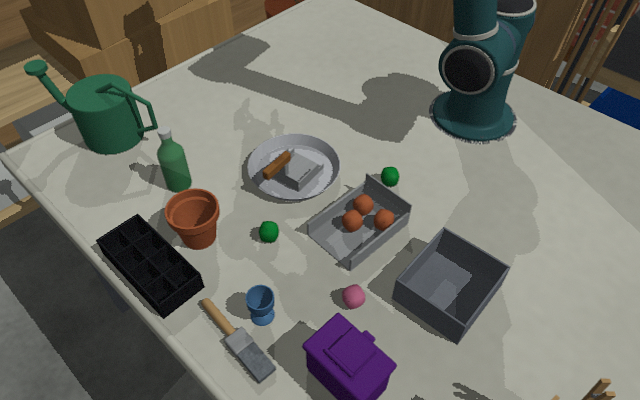

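The top view shows the planter at (206,234), left (+y) of the tray (297,232), and the dish with the scoop at (383,238). The orange lumps are at (281,249), (305,249) and (300,229).

Look-alikes:
- Green balls at (311,291) and (341,173), and a pink one at (253,178).
- A second trowel at (285,100), outside the dish.
- A wicker box at (135,95) and a black seed tray at (380,90), instead of the planter.

By the description I choose the orange lumps, the scoop in the dish and the grey box.

Run:
```python
import cv2,pickle
d=pickle.load(open("im0.pkl","rb"))
def crop(n,x0,y0,x1,y1,f):
    c=d[n]["img"][y0:y1,x0:x1]; c=cv2.resize(c,None,fx=f,fy=f,interpolation=cv2.INTER_CUBIC)
    c=cv2.convertScaleAbs(c,alpha=1.7 if n=="top" else 1.2,beta=10)
    for x in range((x0//20+1)*20,x1,20):
        cv2.line(c,(int((x-x0)*f),0),(int((x-x0)*f),5),(0,255,255));cv2.putText(c,str(x),(int((x-x0)*f)-10,16),0,.35,(0,255,255))
    for y in range((y0//20+1)*20,y1,20):
        cv2.line(c,(0,int((y-y0)*f)),(5,int((y-y0)*f)),(0,255,255));cv2.putText(c,str(y),(6,int((y-y0)*f)+4),0,.35,(0,255,255))
    cv2.imwrite(f"pics/{n}_c.png",c)
crop("top",168,185,434,285,3)
crop("scene",235,125,515,345,2.7)
```

```text
(no output)
```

View pics/top_c.png

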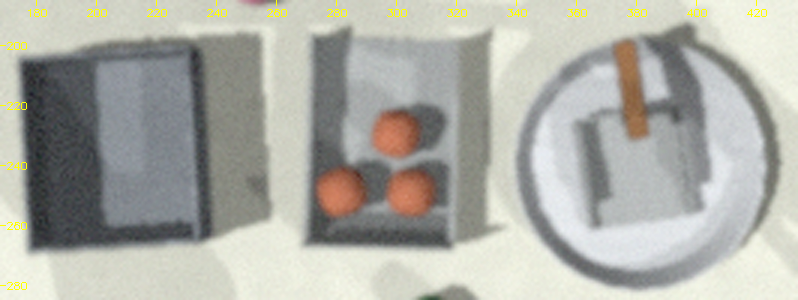

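View pics/scene_c.png

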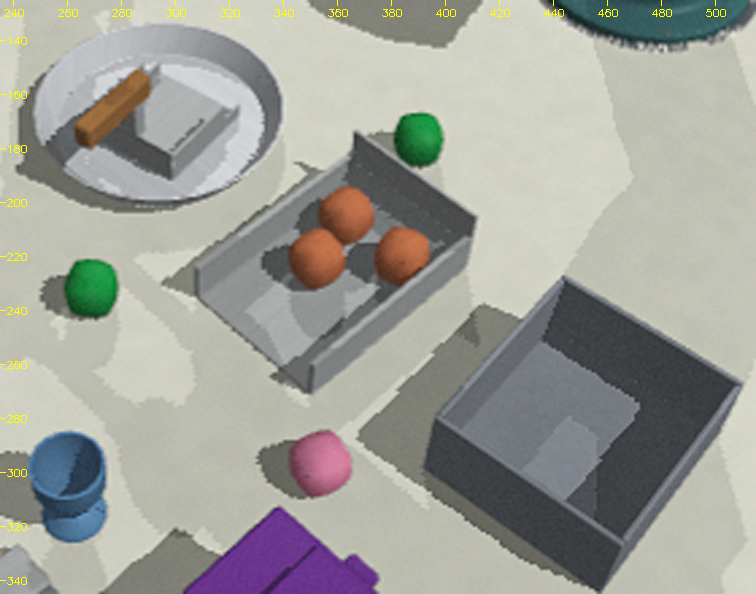

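The close crops confirm the choice: steel scoop with a brown bar in the pie dish, three orange lumps at the tray's closed end, and the open grey box. Next I triangulate the corners.

```bash
cat > h.py <<'E'
import cv2,pickle,numpy as np
def ray(c,p):
    u=np.array([(p[0]-c["cx"])/c["fx"],(p[1]-c["cy"])/c["fy"]]);v=u.copy()
    for _ in range(20): v=u/(1+c["k1"]*(v@v))
    E=c["extrinsics"];return E[:3,3],E[:3,:3]@np.array([v[0],v[1],1])
def plane(c,p,z):
    o,d=ray(c,p);return o+d*(z-o[2])/d[2]
def tri(c1,p1,c2,p2):
    o,d=ray(c1,p1);q,e=ray(c2,p2)
    s=np.linalg.lstsq(np.c_[d,-e],q-o,rcond=None)[0]
    a,b=o+s[0]*d,q+s[1]*e;return (a+b)/2,np.linalg.norm(a-b)
E
python3 - <<'E'
from h import *
d=pickle.load(open("im0.pkl","rb"));T,S=d["top"],d["scene"]
t=lambda x,y:(168+x/3,185+y/3)
s=lambda x,y:(235+x/2.7,125+y/2.7)
L=[("pl--",t(201,241),s(565,278)),("pl-+",t(30,248),s(740,385)),("pl++",t(22,58),s(622,543)),("pl+-",t(193,46),s(436,417)),
("tr--",t(450,244),s(355,133)),("tr-+",t(305,243),s(476,218)),("tr+-",t(462,37),s(198,268)),("tr++",t(311,36),s(312,366)),
("barfar",t(625,42),s(86,128)),("barnear",t(638,137),s(143,74)),
("l1",t(341,192),s(403,256)),("l2",t(412,192),s(347,215)),("l3",t(396,133),s(317,259))]
for n,a,b in L:
    p,g=tri(T,a,S,b);print(n,(p*1000).round(),round(g*1000,1))
print("dish",plane(T,t(647.5,163),.028))
print("pan nose l/r",plane(T,t(600,227),.01),plane(T,t(703,209),.01))
print("egg,gr",plane(T,(291,122),.06),plane(T,(341,173),.02),plane(T,(311,291),.02),plane(T,(253,178),.02),plane(T,(385,130),.09),plane(T,(447,153),.1),plane(T,(214,130),.1))
E
```

```text
pl-- [427. 189.  60.] 4.1
pl-+ [423. 336.  64.] 3.0
pl++ [586. 344.  62.] 3.9
pl+- [594. 195.  60.] 4.7
tr-- [421. -24.  61.] 2.3
tr-+ [423. 102.  55.] 6.1
tr+- [599. -36.  30.] 6.1
tr++ [604.  94.  30.] 0.6
barfar [ 588. -174.   83.] 4.8
barnear [ 510. -185.   83.] 0.3
l1 [466.  71.  19.] 0.8
l2 [465.   9.  18.] 2.3
l3 [517.  22.  18.] 1.8
dish [ 0.48711171 -0.19986326  0.028     ]
pan nose l/r [ 0.43100969 -0.15859134  0.01      ] [ 0.44498906 -0.25104579  0.01      ]
egg,gr [0.79777703 0.03899454 0.06      ] [ 0.66615398 -0.09102594  0.02      ] [ 0.35482102 -0.00540066  0.02      ] [0.656917   0.14464138 0.02      ] [ 0.76586858 -0.20221807  0.09      ] [ 0.70253185 -0.35703392  0.1       ] [0.77156913 0.23282018 0.1       ]
```

```bash
cat >> h.py <<'E'
def pose(s):
    R=cv2.Rodrigues(np.array(s["tool_rot"]))[0];return s["position"]*1000,np.degrees(np.arctan2(R[1,0],R[0,0])),R
def plan(s,*W):
    p,psi,R=pose(s);print("t",round(s["t"],2),"now",p.round(1),"psi",round(psi,2),"tilt",R[:,2].round(3),"w",round(s["width"]*85.4,1),"F",s["wrist_force"].round(1))
    for w in W:
        a=np.radians(psi);d=np.array(w[:3])-p
        print(w,"-> [%.1f, %.1f, %.1f], %.2f"%(d@[np.cos(a),np.sin(a),0],d@[np.sin(a),-np.cos(a),0],-d[2],psi-w[3]),"dist",np.linalg.norm(d).round())
        p,psi=np.array(w[:3]),w[3]
E
python3 - <<'E'
from h import *;from plant import ctrl
plan(ctrl.get_state(),(430,-360,230,13.6),(470,40,230,50),(507,395,230,87.5),(507,395,12,87.5))
E
```

```text
t 0.1 now [ 158.2 -655.5  230.1] psi 13.57 tilt [-0.     0.002 -1.   ] w 85.5 F [-1.3  0.3  0.7]
(430, -360, 230, 13.6) -> [333.5, -223.5, 0.1], -0.03 dist 401.0
(470, 40, 230, 50) -> [132.9, -379.4, 0.0], -36.40 dist 402.0
(507, 395, 230, 87.5) -> [295.7, -199.8, 0.0], -37.50 dist 357.0
(507, 395, 12, 87.5) -> [0.0, 0.0, 218.0], 0.00 dist 218.0
```

Emit:
{"name": "send_rows", "arguments": {"steps": [[[33,-22,0],0],[[67,-45,0],0],[[100,-67,0],0],[[133,-89,0],0],[[167,-112,0],0],[[200,-134,0],0],[[233,-156,0],0],[[267,-179,0],0],[[300,-201,0],0],[[333,-223,0],0]]}}

```text
t: 0.93
position: [0.4304, -0.3593, 0.2309]
tool_rot: [-3.119, -0.371, 0.001]
wrist_force: [0.8, -0.4, -0.3]
width: 0.996
finger_force: 0.0
```

Emit:
{"name": "send_rows", "arguments": {"steps": [[[13,-38,0],-3.6],[[27,-76,0],-7.3],[[40,-114,0],-10.9],[[53,-152,0],-14.6],[[66,-190,0],-18.2],[[80,-228,0],-21.8],[[93,-266,0],-25.5],[[106,-304,0],-29.1],[[120,-342,0],-32.8],[[133,-380,0],-36.4]]}}

```text
t: 1.77
position: [0.4694, 0.0413, 0.2311]
tool_rot: [2.845, 1.331, 0.0]
wrist_force: [0.3, -0.5, -0.6]
width: 0.998
finger_force: 0.0
```

Run:
```python
from h import *;from plant import ctrl
s=ctrl.get_state();r=ctrl.get_image("wrist");cv2.imwrite("pics/w1.png",r["img"]);pickle.dump((s,r),open("w1.pkl","wb"))
plan(s,(507,395,230,87.5),(507,395,12,87.5));print(r["mount"].round(3))
```

```text
t 1.77 now [469.4  41.3 231.1] psi 50.15 tilt [ 0. -0. -1.] w 85.2 F [ 0.3 -0.5 -0.6]
(507, 395, 230, 87.5) -> [295.6, -197.8, 1.1], -37.35 dist 356.0
(507, 395, 12, 87.5) -> [0.0, 0.0, 218.0], 0.00 dist 218.0
[[-0.    -0.958 -0.287  0.072]
 [ 1.    -0.     0.001 -0.   ]
 [-0.001 -0.287  0.958 -0.142]
 [ 0.     0.     0.     1.   ]]
```

View pics/w1.png

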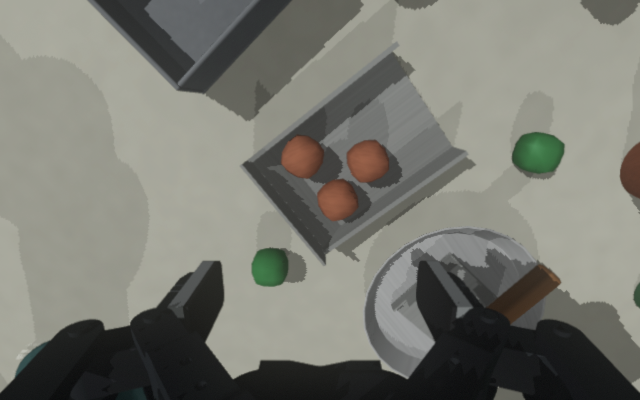

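The wrist view shows the tray's rim corners at (243,166), (325,264), (397,44) and (466,150), the lumps at (302,157), (337,200) and (368,161), and the bar's far end at (550,272).

```bash
cat >> h.py <<'E'
def wcam(s,r):
    p,psi,R=pose(s);T=np.eye(4);T[:3,:3]=R;T[:3,3]=p/1000
    c=dict(r);c["extrinsics"]=T@r["mount"];return c
E
python3 - <<'E'
from h import *
s,r=pickle.load(open("w1.pkl","rb"));c=wcam(s,r)
for n,p,z in [("tr-+",(243,166),.065),("tr--",(325,264),.065),("tr++",(397,44),.04),("tr+-",(466,150),.04),("bar far",(550,272),.09),("bar near?",(500,315),.09),
 ("l1",(302,157),.024),("l2",(337,200),.024),("l3",(368,161),.024),("pl--",(180,88),.07)]:
    print(n,(1000*plane(c,p,z)).round())
E
```

```text
tr-+ [425. 101.  65.]
tr-- [419. -27.  65.]
tr++ [606.  93.  40.]
tr+- [602. -30.  40.]
bar far [ 588. -163.   90.]
bar near? [ 526. -174.   90.]
l1 [468.  69.  24.]
l2 [466.   8.  24.]
l3 [519.  21.  24.]
pl-- [432. 187.  70.]
```

Emit:
{"name": "send_rows", "arguments": {"steps": [[[30,-20,0],-3.7],[[59,-40,0],-7.5],[[89,-59,0],-11.2],[[118,-79,0],-14.9],[[148,-99,0],-18.7],[[177,-119,0],-22.4],[[207,-138,0],-26.1],[[236,-158,0],-29.9],[[266,-178,0],-33.6],[[295,-198,0],-37.4]]}}

```text
t: 2.65
position: [0.5078, 0.394, 0.2306]
tool_rot: [-2.268, -2.173, 0.001]
wrist_force: [0.1, -0.1, 0.5]
width: 1.0
finger_force: 0.0
```

Emit:
{"name": "send_rows", "arguments": {"steps": [[[0,0,40],0],[[0,0,80],0],[[0,0,120],0],[[0,0,160],0],[[0,0,195],0],[[0,0,215],0],[[-8,0,217],0],[[-18,0,217],0],[[-28,0,217],0],[[-38,0,217],0]]}}

```text
t: 3.48
position: [0.5082, 0.3547, 0.0168]
tool_rot: [2.272, 2.169, 0.007]
wrist_force: [0.9, 3.5, 0.3]
width: 0.999
finger_force: 0.0
```

Emit:
{"name": "send_rows", "arguments": {"steps": [[[-10,0,0],0],[[-20,0,0],0],[[-30,0,0],0],[[-40,0,0],0],[[-49,0,0],0],[[-58,0,0],0],[[-66,0,0],0],[[-73,0,0],0],[[-79,0,0],0],[[-84,0,0],0]]}}

```text
t: 4.32
position: [0.5024, 0.2702, 0.0143]
tool_rot: [-2.272, -2.169, -0.0]
wrist_force: [0.9, 4.5, 1.9]
width: 0.996
finger_force: 0.0
```

Run:
```python
from h import *;from plant import ctrl
s=ctrl.get_state();r=ctrl.get_image("top");pickle.dump((s,r),open("t2.pkl","wb"))
plan(s)
c=r["img"][175:285,170:340];c=cv2.convertScaleAbs(cv2.resize(c,None,fx=4.5,fy=4.5,interpolation=cv2.INTER_CUBIC),alpha=1.7,beta=10);cv2.imwrite("pics/t2.png",c)
```

```text
t 4.32 now [502.4 270.2  14.3] psi 87.35 tilt [ 0.  0. -1.] w 85.1 F [0.9 4.5 1.9]
```

View pics/t2.png

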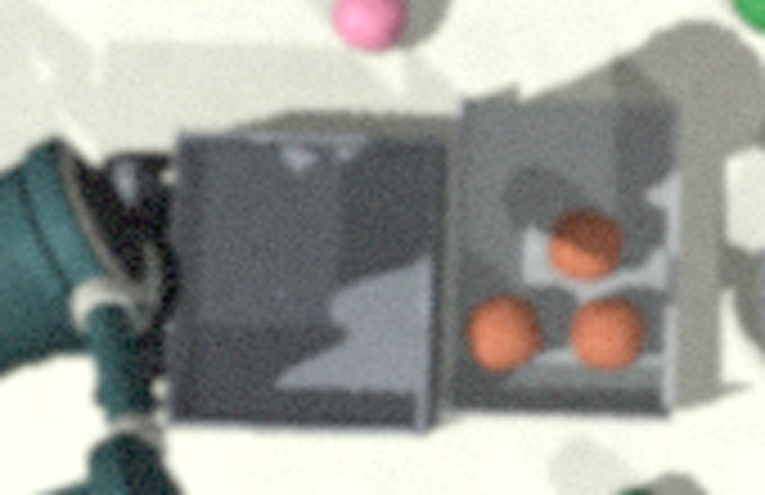

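The planter is parallel to the tray and its right rim at (438,430) is still a few mm from the tray wall at (455,400), so I keep pushing while watching the force.

Emit:
{"name": "send_rows", "arguments": {"steps": [[[-1,0,0],0],[[-2,0,0],0],[[-3,0,0],0],[[-4,0,0],0],[[-5,0,0],0],[[-6,0,0],0],[[-7,0,0],0],[[-8,0,0],0],[[-8,0,0],0],[[-8,0,0],0]]}}

```text
t: 5.2
position: [0.502, 0.2637, 0.0143]
tool_rot: [-2.271, -2.17, -0.002]
wrist_force: [-0.5, 8.9, 1.3]
width: 0.999
finger_force: 0.0
```

Emit:
{"name": "send_rows", "arguments": {"steps": [[[-1,0,0],0],[[-2,0,0],0],[[-2,0,0],0],[[-3,0,0],0],[[-3,0,0],0],[[-3,0,0],0],[[-3,0,0],0],[[-3,0,0],0],[[-3,0,0],0],[[-3,0,0],0]]}}

```text
t: 6.03
position: [0.5021, 0.2637, 0.015]
tool_rot: [-2.27, -2.167, -0.008]
wrist_force: [-2.2, 19.4, 1.8]
width: 0.995
finger_force: 0.0
```

Emit:
{"name": "send_rows", "arguments": {"steps": [[[15,0,0],0],[[32,0,-5],0],[[34,0,-40],0],[[34,0,-80],0],[[34,0,-120],0],[[24,0,-160],3],[[-6,0,-190],8],[[-45,0,-200],14],[[-86,0,-200],20],[[-127,0,-200],26]]}}

```text
t: 6.87
position: [0.4958, 0.1309, 0.2153]
tool_rot: [2.703, 1.597, 0.0]
wrist_force: [0.2, -0.1, -0.7]
width: 0.997
finger_force: 0.0
```

Run:
```python
from h import *;from plant import ctrl
plan(ctrl.get_state(),(520,-180,214,8.5))
```

```text
t 6.87 now [495.8 130.9 215.3] psi 61.15 tilt [ 0.001 -0.002 -1.   ] w 85.2 F [ 0.2 -0.1 -0.7]
(520, -180, 214, 8.5) -> [-260.6, 171.2, 1.3], 52.65 dist 312.0
```

Emit:
{"name": "send_rows", "arguments": {"steps": [[[-29,19,0],5.9],[[-58,38,0],11.7],[[-87,57,0],17.6],[[-116,76,0],23.4],[[-145,95,0],29.3],[[-174,114,0],35.1],[[-203,133,0],41],[[-232,152,0],46.8],[[-261,171,0],52.7],[[-261,171,0],52.7]]}}

```text
t: 7.7
position: [0.52, -0.1841, 0.2133]
tool_rot: [3.13, 0.224, -0.005]
wrist_force: [1.2, -0.7, -0.1]
width: 1.001
finger_force: 0.0
```

Run:
```python
from h import *;from plant import ctrl
s=ctrl.get_state();r=ctrl.get_image("wrist");cv2.imwrite("pics/w2.png",r["img"]);pickle.dump((s,r),open("w2.pkl","wb"))
plan(s)
```

```text
t 7.7 now [ 520.  -184.1  213.3] psi 8.18 tilt [-0.003 -0.004 -1.   ] w 85.5 F [ 1.2 -0.7 -0.1]
```

View pics/w2.png

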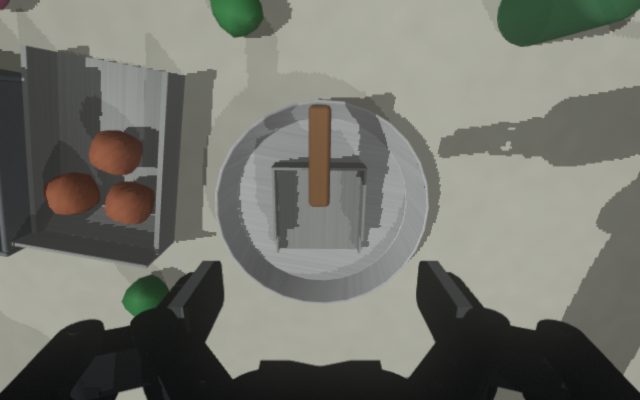

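The bar runs from (320,106) to (320,206), exactly along the tool's x. The dish rim spans (217–428, 102–302), the planter is flush at (10,250), and the lumps are unchanged.

Run:
```python
from h import *
s,r=pickle.load(open("w2.pkl","rb"));c=wcam(s,r)
d=pickle.load(open("im0.pkl","rb"))
t=lambda x,y:(168+x/3,185+y/3); sc=lambda x,y:(235+x/2.7,125+y/2.7)
for n,p,q,q2 in [("far",(320,106),t(625,42),sc(86,128)),("near",(320,206),t(638,137),sc(143,74))]:
    print(n,(1000*plane(c,p,.09)).round(),[ (1000*x).round(1) if i==0 else round(x*1000,1) for i,x in enumerate(tri(c,p,d["top"],q))],tri(c,p,d["scene"],q2)[0].round(3))
a=plane(c,(275,248),.0065)*1000;b=plane(c,(363,250),.0065)*1000
print("nose",a.round(),b.round(),(a+b)/2)
print("dish",(1000*(plane(c,(217,200),.028)+plane(c,(428,200),.028))/2).round(),1000*plane(c,(322,102),.028),1000*plane(c,(322,302),.028))
print("lumps",[(1000*plane(c,p,.024)).round() for p in [(73,194),(130,203),(116,152)]])
```

```text
far [ 591. -175.   90.] [array([ 590.7, -175.4,   82.9]), np.float64(1.5)] [ 0.589 -0.173  0.084]
near [ 511. -186.   90.] [array([ 509.4, -185.8,   82.3]), np.float64(2.2)] [ 0.508 -0.187  0.08 ]
nose [ 429. -146.    6.] [ 441. -247.    6.] [ 434.65012493 -196.79724774    6.5       ]
dish [ 499. -191.   28.] [ 595.08272285 -176.6424156    28.        ] [ 379.60514879 -207.98845911   28.        ]
lumps [array([468.,  68.,  24.]), array([467.,   9.,  24.]), array([519.,  22.,  24.])]
```

Emit:
{"name": "send_rows", "arguments": {"steps": [[[29,0,0],0],[[29,0,35],0],[[29,0,70],0],[[29,0,105],0],[[29,0,130],0],[[29,0,147],0],[[29,0,156],0],[[29,0,157],0],[[29,0,157],0],[[29,0,157],0]]}}

```text
t: 8.58
position: [0.5508, -0.1739, 0.0586]
tool_rot: [3.132, 0.238, 0.003]
wrist_force: [-0.1, 0.5, 0.6]
width: 1.0
finger_force: 0.0
```

Emit:
{"name": "send_rows", "arguments": {"steps": [[[0,0,0],0],[[0,0,0],0],[[0,0,0],0],[[0,0,0],0],[[0,0,0],0],[[0,0,0],0],[[0,0,0],0],[[0,0,0],0],[[0,0,0],0],[[0,0,0],0]], "fingers": 0}}

```text
t: 9.42
position: [0.5505, -0.1742, 0.0579]
tool_rot: [3.132, 0.237, 0.002]
wrist_force: [0.2, -1.8, 4.9]
width: 0.2
finger_force: 60.0
```

Emit:
{"name": "send_rows", "arguments": {"steps": [[[0,0,-3],0],[[0,0,-10],0],[[0,0,-20],0],[[0,0,-32],0],[[0,0,-45],0],[[0,0,-58],0],[[0,0,-70],0],[[0,0,-78],0],[[0,0,-81],0],[[0,0,-82],0]]}}

```text
t: 10.25
position: [0.5505, -0.1741, 0.1407]
tool_rot: [3.132, 0.237, 0.003]
wrist_force: [-0.4, -0.5, -2.0]
width: 0.202
finger_force: 59.2
```

Run:
```python
from h import *;from plant import ctrl
s=ctrl.get_state();r=ctrl.get_image("wrist");pickle.dump((s,r),open("w3.pkl","wb"))
r2=ctrl.get_image("scene");pickle.dump((s,r2),open("s3.pkl","wb"))
a=cv2.resize(r["img"][90:320,180:460],(487,400));b=cv2.resize(r2["img"][80:240,220:420],None,fx=1.55,fy=1.55)
o=np.zeros((400,800,3),np.uint8);o[:,:487]=a;o[:b.shape[0],488:488+b.shape[1]]=b;cv2.imwrite("pics/m3.png",o)
plan(s,(676,30.5,140,-2.1),(676,30.5,64,-2.1))
```

```text
t 10.25 now [ 550.5 -174.1  140.7] psi 8.67 tilt [ 0.002 -0.001 -1.   ] w 17.2 F [-0.4 -0.5 -2. ]
(676, 30.5, 140, -2.1) -> [154.9, -183.3, 0.7], 10.77 dist 240.0
(676, 30.5, 64, -2.1) -> [0.0, 0.0, 76.0], 0.00 dist 76.0
```

View pics/m3.png

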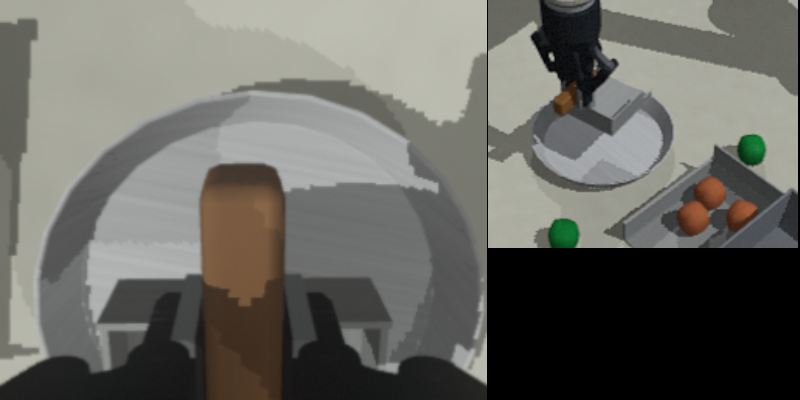

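The scoop hangs level in the fingers: the bar is centred at (243,280) and the pan is flat over the dish. I carry it to the tray's open end.

Emit:
{"name": "send_rows", "arguments": {"steps": [[[10,-12,0],1],[[29,-35,0],2.5],[[50,-60,0],4],[[72,-85,0],5.5],[[94,-110,0],7],[[115,-135,0],8.5],[[134,-158,0],10],[[148,-175,0],10.8],[[155,-183,0],10.8],[[155,-183,0],10.8]]}}

```text
t: 11.18
position: [0.6758, 0.0325, 0.138]
tool_rot: [-3.141, 0.054, 0.002]
wrist_force: [0.2, 0.4, -1.2]
width: 0.197
finger_force: 59.2
```

Emit:
{"name": "send_rows", "arguments": {"steps": [[[0,0,10],0],[[0,0,25],0],[[0,0,40],0],[[0,0,54],0],[[0,0,64],0],[[0,0,71],0],[[0,0,75],0],[[0,0,77],0],[[0,0,78],0],[[0,0,79],0]]}}

```text
t: 12.02
position: [0.6762, 0.0304, 0.061]
tool_rot: [-3.141, 0.058, -0.002]
wrist_force: [-0.2, -0.1, -2.2]
width: 0.2
finger_force: 59.2
```

```bash
cat >> h.py <<'E'
def lumps(c,z=.024,box=None):
    h=cv2.cvtColor(c["img"],cv2.COLOR_BGR2HSV);m=cv2.inRange(h,(3,130,50),(14,255,255))
    n,l,st,ce=cv2.connectedComponentsWithStats(m)
    for i in range(1,n):
        if st[i,4]>40: print(ce[i].round(),st[i,2:].tolist(),(1000*plane(c,ce[i],z)).round())
E
python3 - <<'E'
from h import *;from plant import ctrl
s=ctrl.get_state();plan(s)
for n in("top","scene"):print(n);lumps(ctrl.get_image(n))
E
```

```text
t 12.02 now [676.2  30.4  61. ] psi -2.13 tilt [ 0.001 -0.    -1.   ] w 17.1 F [-0.2 -0.1 -2.2]
top
[ 3. 90.] [9, 16, 92] [923. 860.  24.]
[382. 128.] [40, 43, 1012] [ 787. -205.   24.]
scene
[277.   6.] [40, 19, 378] [   2. -766.   24.]
[616.   4.] [11, 11, 57] [-784.   44.   24.]
[608.  19.] [11, 13, 71] [-679.   65.   24.]
[600.  33.] [11, 12, 67] [-578.   84.   24.]
[193. 217.] [54, 60, 2469] [ 755. -233.   24.]
[357. 213.] [31, 38, 645] [495.  17.  24.]
[383. 218.] [20, 20, 268] [468.  67.  24.]
```

Emit:
{"name": "send_rows", "arguments": {"steps": [[[0,0,1],0],[[0,0,2],0],[[-4,0,3],0],[[-12,0,3],0],[[-20,0,3],0],[[-29,0,3],0],[[-38,0,3],0],[[-47,0,3],0],[[-56,0,3],0],[[-65,0,3],0]]}}

```text
t: 12.95
position: [0.6094, 0.0329, 0.0574]
tool_rot: [-3.141, 0.058, -0.0]
wrist_force: [0.1, 0.2, -2.9]
width: 0.205
finger_force: 59.1
```

Emit:
{"name": "send_rows", "arguments": {"steps": [[[-8,0,0],0],[[-14,0,0],0],[[-20,0,0],0],[[-25,0,0],0],[[-29,0,0],0],[[-33,0,0],0],[[-36,0,0],0],[[-38,0,0],0],[[-40,0,0],0],[[-41,0,0],0]]}}

```text
t: 13.78
position: [0.5693, 0.0344, 0.0572]
tool_rot: [3.141, -0.058, -0.0]
wrist_force: [0.4, -0.5, -3.3]
width: 0.201
finger_force: 59.1
```

Run:
```python
from h import *;from plant import ctrl
s=ctrl.get_state();plan(s)
r=ctrl.get_image("scene");lumps(r)
b=cv2.resize(r["img"][140:290,270:470],None,fx=4,fy=4,interpolation=cv2.INTER_CUBIC);cv2.imwrite("pics/s4.png",b)
```

```text
t 13.78 now [569.3  34.4  57.2] psi -2.13 tilt [-0. -0. -1.] w 17.2 F [ 0.4 -0.5 -3.3]
[277.   6.] [40, 19, 380] [   2. -766.   24.]
[616.   4.] [11, 10, 61] [-785.   43.   24.]
[608.  19.] [11, 13, 72] [-679.   65.   24.]
[600.  33.] [11, 12, 66] [-578.   84.   24.]
[194. 217.] [54, 60, 2477] [ 754. -233.   24.]
[378. 206.] [34, 31, 571] [450.  38.  24.]
[365. 222.] [16, 13, 89] [503.  47.  24.]
```

View pics/s4.png

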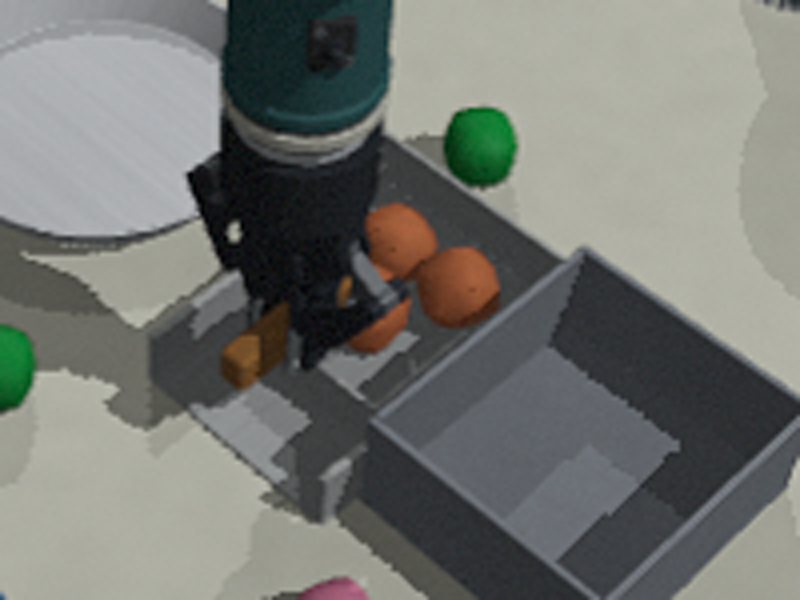

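The scoop is under the lumps: one is at the pan's rear at (377,320), two are on the ramp at (400,240) and (458,287), and the planter is flush. I now slide up the ramp, then lift straight up.

Emit:
{"name": "send_rows", "arguments": {"steps": [[[-3,0,-1],0],[[-6,0,-4],0],[[-9,0,-7],0],[[-12,0,-10],0],[[-15,0,-13],0],[[-18,0,-16],0],[[-21,0,-19],0],[[-23,0,-22],0],[[-25,0,-25],0],[[-26,0,-28],0]]}}

```text
t: 14.67
position: [0.5448, 0.0352, 0.0864]
tool_rot: [3.141, -0.058, 0.005]
wrist_force: [4.4, -0.9, -3.7]
width: 0.204
finger_force: 58.6
```

Emit:
{"name": "send_rows", "arguments": {"steps": [[[0,0,-4],0],[[0,0,-10],0],[[0,0,-17],0],[[0,0,-24],0],[[0,0,-31],0],[[0,0,-38],0],[[0,0,-45],0],[[0,0,-51],0],[[0,0,-55],0],[[0,0,-57],0]]}}

```text
t: 15.5
position: [0.5439, 0.0354, 0.1433]
tool_rot: [-3.141, 0.058, -0.002]
wrist_force: [0.1, 0.6, -2.6]
width: 0.203
finger_force: 58.9
```

Run:
```python
from h import *;from plant import ctrl
s=ctrl.get_state();plan(s)
for n in("scene","top"):
  r=ctrl.get_image(n);lumps(r,.11)
  cv2.imwrite(f"pics/x5{n}.png",r["img"])
```

```text
t 15.5 now [543.9  35.4 143.3] psi -2.13 tilt [ 0.001  0.    -1.   ] w 17.3 F [ 0.1  0.6 -2.6]
[277.   6.] [40, 18, 379] [ 108. -646.  110.]
[616.   4.] [11, 11, 59] [-600.   84.  110.]
[608.  19.] [11, 13, 67] [-505.  103.  110.]
[600.  33.] [10, 13, 67] [-414.  119.  110.]
[376. 186.] [27, 39, 363] [470.  40. 110.]
[404. 189.] [20, 19, 259] [437.  88. 110.]
[345. 193.] [15, 14, 51] [530.   8. 110.]
[193. 217.] [54, 60, 2471] [ 786. -166.  110.]
[385. 128.] [40, 42, 1191] [ 767. -200.  110.]
[294. 242.] [15, 15, 172] [485.  34. 110.]
[301. 268.] [12, 16, 148] [423.  18. 110.]
[284. 282.] [14, 15, 161] [389.  58. 110.]
```

Run:
```python
from h import *
d=pickle.load(open("im0.pkl","rb"));T,S=d["top"],d["scene"]
P=[(294,242),(301,268),(284,282)];Q=[(376,186),(404,189),(345,193)]
for p in P:
  print([(lambda r:((1000*r[0]).round().tolist(),round(1000*r[1])))(tri(T,p,S,q)) for q in Q])
for n in("top","scene"):
  im=cv2.imread(f"pics/x5{n}.png");h=cv2.cvtColor(im,cv2.COLOR_BGR2HSV);m=cv2.inRange(h,(3,130,50),(14,255,255))
  a=m[225:300:2,270:320] if n=="top" else m[165:215:2,330:425]
  print("\n".join("".join("#" if v else "." for v in r) for r in a))
```

```text
[([481.0, 39.0, 117.0], 15), ([467.0, 63.0, 121.0], 72), ([502.0, 16.0, 93.0], 49)]
[([421.0, 14.0, 50.0], 12), ([404.0, 40.0, 50.0], 51), ([444.0, -10.0, 29.0], 82)]
[([406.0, 37.0, 58.0], 68), ([384.0, 61.0, 47.0], 6), ([433.0, 16.0, 48.0], 138)]
..................................................
..................................................
..................................................
..................................................
..................................................
.......................#..........................
...................##########.....................
..................#############...................
.................##############...................
.................##############...................
.................##############...................
..................############....................
....................########......................
..................................................
..................................................
..................................................
...................................
[... 2786 characters left out ...]
.........##.................
.........##.........................######.....................................................
...............................................................................................
...............................................................................................
...............................................................................................
...............................................................................................
...............................................................................................
...............................................................................................
```

```bash
cat >> h.py <<'E'
def blobs(r,box):
    h=cv2.cvtColor(r["img"],cv2.COLOR_BGR2HSV);m=cv2.inRange(h,(3,130,50),(14,255,255))
    n,l,st,ce=cv2.connectedComponentsWithStats(m)
    return [(ce[i].round(1).tolist(),st[i,2:].tolist()) for i in range(1,n) if st[i,4]>40 and box[0]<ce[i][0]<box[2] and box[1]<ce[i][1]<box[3]]
E
python3 - <<'E'
from h import *;from plant import ctrl
for k in range(4):
  for n,b in(("top",(180,180,370,400)),("scene",(300,130,500,300))):
    r=ctrl.get_image(n);print(n,blobs(r,b))
T=None
r=ctrl.get_image("top");s=ctrl.get_image("scene")
o=np.zeros((600,800,3),np.uint8)
a=cv2.resize(r["img"][200:320,220:380],None,fx=2.5,fy=2.5,interpolation=cv2.INTER_CUBIC);o[:300,:400]=cv2.convertScaleAbs(a,alpha=1.7)
b=cv2.resize(s["img"][130:250,320:480],None,fx=2.5,fy=2.5,interpolation=cv2.INTER_CUBIC);o[:300,400:]=b
w=ctrl.get_image("wrist");o[300:,:480]=cv2.resize(w["img"],(480,300))
cv2.imwrite("pics/m6.png",o);print(ctrl.get_state()["t"])
pickle.dump((r,s,w,ctrl.get_state()),open("m6.pkl","wb"))
E
```

```text
top [([293.6, 242.5], [15, 14, 170]), ([301.3, 272.1], [10, 16, 119]), ([282.4, 285.2], [14, 14, 145])]
scene [([386.9, 173.0], [17, 21, 221]), ([348.3, 191.0], [9, 18, 43]), ([372.0, 192.9], [18, 20, 227]), ([414.1, 193.4], [21, 18, 276])]
top [([293.6, 242.6], [15, 15, 172]), ([302.2, 279.9], [8, 14, 61]), ([281.8, 291.1], [14, 11, 120])]
scene [([388.3, 183.0], [14, 13, 98]), ([416.3, 189.1], [21, 20, 292]), ([372.0, 192.9], [18, 20, 230])]
top [([293.5, 242.5], [15, 14, 173]), ([300.3, 276.5], [11, 15, 110]), ([284.2, 292.9], [13, 6, 57])]
scene [([418.5, 186.7], [20, 20, 291]), ([389.9, 184.8], [15, 12, 90]), ([372.0, 193.0], [18, 20, 228])]
top [([293.6, 242.5], [15, 15, 172]), ([299.2, 275.9], [14, 13, 138])]
scene [([424.9, 187.4], [20, 20, 297]), ([372.0, 193.0], [18, 20, 229]), ([392.0, 186.4], [15, 12, 82])]
16.15
```

Two lumps tipped over the closed end onto the table while I lifted, and one rides in the pan. I'll tip that one first, carrying it gently. After that I'll locate the two strays.

Emit:
{"name": "send_rows", "arguments": {"steps": [[[4,-4,0],0],[[13,-12,0],0],[[26,-24,0],0],[[44,-41,0],0],[[64,-60,0],0],[[85,-79,0],0],[[105,-98,0],0],[[123,-114,0],0],[[136,-126,0],0],[[145,-135,0],0]]}}

```text
t: 16.98
position: [0.6957, 0.1673, 0.1419]
tool_rot: [-3.14, 0.057, -0.002]
wrist_force: [-0.3, -0.6, -3.3]
width: 0.198
finger_force: 59.0
```

Run:
```python
from h import *;from plant import ctrl
s=ctrl.get_state();plan(s,(705,169,130,-2.1))
r=ctrl.get_image("top");q=ctrl.get_image("scene");w=ctrl.get_image("wrist");pickle.dump((s,r,q,w),open("m7.pkl","wb"))
print(blobs(r,(180,180,370,400)));print(blobs(q,(300,100,520,300)))
for z in(.021,.06,.11):
  lumps(r,z) if z!=.06 else None
```

```text
t 16.98 now [695.7 167.3 141.9] psi -2.08 tilt [ 0.001  0.001 -1.   ] w 16.9 F [-0.3 -0.6 -3.3]
(705, 169, 130, -2.1) -> [9.3, -2.0, 11.9], 0.02 dist 15.0
[([292.0, 277.1], [13, 13, 139]), ([280.7, 302.2], [14, 14, 144])]
[([423.8, 187.2], [20, 20, 294]), ([398.7, 190.6], [15, 12, 97]), ([345.8, 280.7], [12, 21, 66])]
[ 3. 91.] [9, 15, 98] [922. 861.  21.]
[384. 129.] [41, 42, 1138] [ 785. -210.   21.]
[292. 277.] [13, 13, 139] [392.  44.  21.]
[281. 302.] [14, 14, 144] [327.  75.  21.]
[ 3. 91.] [9, 15, 98] [892. 799. 110.]
[384. 129.] [41, 42, 1138] [ 765. -196.  110.]
[292. 277.] [13, 13, 139] [400.  39. 110.]
[281. 302.] [14, 14, 144] [339.  68. 110.]
```

Emit:
{"name": "send_rows", "arguments": {"steps": [[[1,0,2],0],[[3,0,4],0],[[6,0,6],0],[[9,0,8],0],[[12,0,10],0],[[15,0,11],0],[[18,0,12],0],[[19,0,12],0],[[20,0,12],0],[[20,0,12],0]]}}

```text
t: 17.97
position: [0.7137, 0.1641, 0.1304]
tool_rot: [-3.141, 0.059, -0.0]
wrist_force: [0.7, 0.3, -2.7]
width: 0.205
finger_force: 59.0
```

Emit:
{"name": "send_rows", "arguments": {"steps": [[[-41,0,0],0],[[-82,0,0],0],[[-82,0,0],0],[[-82,0,0],0],[[-82,0,0],0],[[-82,0,0],0],[[-82,0,0],0],[[-82,0,0],0],[[-82,0,0],0],[[-82,0,0],0]]}}

```text
t: 18.8
position: [0.6321, 0.1671, 0.1303]
tool_rot: [-3.141, 0.059, -0.001]
wrist_force: [0.2, -0.0, -2.0]
width: 0.198
finger_force: 59.6
```

Run:
```python
from h import *;from plant import ctrl
s=ctrl.get_state();plan(s)
r=ctrl.get_image("top");q=ctrl.get_image("scene")
print(blobs(r,(180,180,370,400)));print(blobs(q,(300,100,520,330)))
lumps(r,.026)
```

```text
t 18.8 now [632.1 167.1 130.3] psi -2.15 tilt [ 0.  0. -1.] w 16.9 F [ 0.2 -0.  -2. ]
[([291.7, 277.1], [15, 13, 153]), ([280.5, 302.4], [14, 14, 143])]
[([422.8, 185.8], [20, 19, 234]), ([414.0, 243.6], [21, 24, 280]), ([371.0, 259.7], [7, 17, 44])]
[384. 128.] [41, 43, 1187] [ 786. -210.   26.]
[292. 277.] [15, 13, 153] [393.  44.  26.]
[281. 302.] [14, 14, 143] [327.  75.  26.]
```

Run:
```python
from h import *;from plant import ctrl
q=ctrl.get_image("scene");r=ctrl.get_image("top")
for z in(.026,.06,.1):print(z,[(1000*plane(q,b[0],z)).round() for b in blobs(q,(300,100,520,330))])
h=cv2.cvtColor(q["img"],cv2.COLOR_BGR2HSV);m=cv2.inRange(h,(3,110,30),(16,255,255))
print("\n".join("".join("#" if v else "." for v in r) for r in m[225:285:2,350:450]))
o=np.zeros((600,800,3),np.uint8)
o[:400,:]=cv2.resize(q["img"][150:350,300:500],(800,400))[:, :]
cv2.imwrite("pics/m8.png",o)
```

```text
0.026 [array([331.,  74.,  26.]), array([477., 159.,  26.])]
0.06 [array([360.,  89.,  60.]), array([501., 171.,  60.])]
0.1 [array([394., 106., 100.]), array([529., 184., 100.])]
....................................................................................................
....................................................................................................
....................................................................................................
....................................................................................................
....................................................................................................
........................................................###########.................................
......................................................################..............................
.....................................................###################............................
......................................................####################..........................
...........
[... 1409 characters left out ...]
..#########...................................................................................
..........####......................................................................................
....................................................................................................
....................................................................................................
....................................................................................................
....................................................................................................
....................................................................................................
```

Emit:
{"name": "send_rows", "arguments": {"steps": [[[2,0,0],0],[[6,0,0],0],[[12,0,0],0],[[20,0,0],0],[[29,0,0],0],[[38,0,0],0],[[46,0,0],0],[[52,0,0],0],[[56,0,0],0],[[58,0,0],0]]}}

```text
t: 19.83
position: [0.6902, 0.1649, 0.1301]
tool_rot: [3.141, -0.059, 0.0]
wrist_force: [0.2, 0.3, -1.7]
width: 0.201
finger_force: 59.6
```

Run:
```python
from h import *;from plant import ctrl
q=ctrl.get_image("scene");r=ctrl.get_image("top");plan(ctrl.get_state())
print(blobs(q,(300,100,520,330)),blobs(r,(180,180,370,400)))
```

```text
t 19.93 now [689.7 165.  130.1] psi -2.14 tilt [-0. -0. -1.] w 17.1 F [-0.5 -0.6 -2. ]
[([422.8, 185.8], [20, 19, 232]), ([398.7, 190.6], [15, 12, 97]), ([402.8, 265.9], [23, 24, 386]), ([348.5, 279.4], [8, 17, 42])] [([291.7, 277.0], [15, 13, 151]), ([280.7, 302.2], [13, 14, 146])]
```

Run:
```python
from h import *;from plant import ctrl
q=ctrl.get_image("scene")
for z in(.026,.098,.11):print(z,(1000*plane(q,(402.8,265.9),z)).round(),(1000*plane(q,(414,243.6),z)).round())
m=cv2.inRange(cv2.cvtColor(q["img"],cv2.COLOR_BGR2HSV),(3,110,30),(16,255,255))
print("\n".join("".join("#" if v else "." for v in r) for r in m[235:295:2,330:430]))
```

```text
0.026 [538. 176.  26.] [477. 159.  26.]
0.098 [583. 199.  98.] [527. 183.  98.]
0.11 [590. 203. 110.] [536. 187. 110.]
....................................................................................................
....................................................................................................
....................................................................................................
....................................................................................................
....................................................................................................
....................................................................................................
....................................................................................................
....................................................................................................
....................................................................................................
........................................................................
[... 1348 characters left out ...]
##############.##.............................................................................
....###################.............................................................................
...################.##..............................................................................
...####.###########.................................................................................
...###.#########....................................................................................
....##########......................................................................................
......#####.........................................................................................
```

The lump moved with the scoop, so it is still in the pan, about 13 mm from the nose. I jerk once more.

Emit:
{"name": "send_rows", "arguments": {"steps": [[[-30,0,0],0],[[-71,0,0],0],[[-71,0,0],0],[[-71,0,0],0],[[-71,0,0],0],[[-65,0,0],0],[[-50,0,0],0],[[-30,0,0],0],[[-8,0,0],0],[[10,0,0],0]]}}

```text
t: 20.82
position: [0.7032, 0.1646, 0.1314]
tool_rot: [-3.14, 0.059, -0.006]
wrist_force: [0.8, -0.2, -2.0]
width: 0.204
finger_force: 59.7
```

Run:
```python
from h import *;from plant import ctrl
q=ctrl.get_image("scene");r=ctrl.get_image("top");plan(ctrl.get_state())
print(blobs(q,(300,100,520,330)),blobs(r,(180,180,370,400)))
for z in(.026,.1):print([(1000*plane(q,b[0],z)).round() for b in blobs(q,(300,100,520,330))])
```

```text
t 20.92 now [704.7 164.4 131.3] psi -2.2 tilt [ 0.005  0.001 -1.   ] w 17.3 F [-1.3  0.6 -2.2]
[([422.8, 185.8], [20, 19, 233]), ([398.7, 190.6], [15, 12, 97]), ([403.3, 265.3], [23, 24, 389]), ([342.2, 281.9], [11, 15, 53])] [([291.8, 277.0], [15, 13, 154]), ([280.7, 302.3], [14, 15, 150])]
[array([331.,  74.,  26.]), array([381.,  44.,  26.]), array([536., 176.,  26.]), array([652., 114.,  26.])]
[array([394., 106., 100.]), array([441.,  78., 100.]), array([582., 199., 100.]), array([688., 142., 100.])]
```

Run:
```python
from h import *;from plant import ctrl
plan(ctrl.get_state(),(415,-96,150,-12),(415,-96,79,-12),(415,50,79,-12),(415,200,79,-12))
```

```text
t 20.92 now [704.7 164.4 131.3] psi -2.2 tilt [ 0.005  0.001 -1.   ] w 17.3 F [-1.3  0.6 -2.2]
(415, -96, 150, -12) -> [-279.4, 271.3, -18.7], 9.80 dist 390.0
(415, -96, 79, -12) -> [0.0, 0.0, 71.0], 0.00 dist 71.0
(415, 50, 79, -12) -> [-30.4, -142.8, 0.0], 0.00 dist 146.0
(415, 200, 79, -12) -> [-31.2, -146.7, 0.0], 0.00 dist 150.0
```

Lump 1 is in the planter. The strays are at (392,44) and (327,75), too close to the robot to scoop in place. I'll rake them +y with the pan's side wall, round the planter's corner, to use its outer side as a backstop.

Emit:
{"name": "send_rows", "arguments": {"steps": [[[-20,20,-19],1],[[-50,48,-19],2],[[-80,77,-19],3],[[-109,106,-19],4],[[-138,134,-19],5],[[-168,163,-19],6],[[-197,192,-19],7],[[-226,220,-19],8],[[-255,248,-19],9],[[-279,271,-19],9.8]]}}

```text
t: 21.75
position: [0.4094, -0.0973, 0.1501]
tool_rot: [3.124, -0.328, 0.002]
wrist_force: [0.9, -0.8, -1.9]
width: 0.199
finger_force: 59.7
```

Emit:
{"name": "send_rows", "arguments": {"steps": [[[0,0,0],0],[[0,0,15],0],[[0,0,35],0],[[0,0,53],0],[[0,0,65],0],[[0,0,71],0],[[-1,-4,71],0],[[-3,-12,71],0],[[-5,-24,71],0],[[-8,-38,71],0]]}}

```text
t: 22.58
position: [0.4123, -0.0569, 0.0795]
tool_rot: [3.124, -0.328, 0.005]
wrist_force: [0.7, -0.9, -1.9]
width: 0.204
finger_force: 60.8
```

Run:
```python
from h import *;from plant import ctrl
plan(ctrl.get_state(),(415,60,79,-12))
q=ctrl.get_image("scene");r=ctrl.get_image("top")
print(blobs(q,(300,100,520,330)),blobs(r,(180,180,370,400)))
lumps(r,.021)
```

```text
t 22.58 now [412.3 -56.9  79.5] psi -11.99 tilt [ 0.003 -0.001 -1.   ] w 17.5 F [ 0.7 -0.9 -1.9]
(415, 60, 79, -12) -> [-21.6, -114.9, 0.5], 0.01 dist 117.0
[([348.7, 159.1], [15, 11, 46]), ([422.8, 185.8], [20, 19, 233]), ([399.7, 191.7], [15, 12, 89]), ([403.3, 265.3], [23, 24, 393])] [([242.6, 225.1], [14, 13, 151]), ([289.4, 275.9], [14, 13, 160]), ([280.6, 302.4], [14, 14, 148])]
[386. 127.] [40, 42, 1125] [ 788. -214.   21.]
[243. 225.] [14, 13, 151] [531. 173.  21.]
[289. 276.] [14, 13, 160] [395.  51.  21.]
[281. 302.] [14, 14, 148] [327.  75.  21.]
```

Emit:
{"name": "send_rows", "arguments": {"steps": [[[-3,-14,0],0],[[-6,-27,0],0],[[-9,-41,0],0],[[-12,-55,0],0],[[-15,-68,0],0],[[-17,-82,0],0],[[-20,-96,0],0],[[-23,-109,0],0],[[-26,-123,0],0],[[-29,-137,0],0]]}}

```text
t: 23.52
position: [0.4109, 0.0828, 0.0786]
tool_rot: [3.123, -0.325, 0.001]
wrist_force: [0.1, -3.8, -2.0]
width: 0.198
finger_force: 60.9
```

Run:
```python
from h import *;from plant import ctrl
plan(ctrl.get_state())
q=ctrl.get_image("scene");r=ctrl.get_image("top")
for b in blobs(r,(100,180,370,400)):print("top",b,(1000*plane(r,b[0],.021)).round())
for b in blobs(q,(300,100,540,380)):print("sc",b,(1000*plane(q,b[0],.021)).round())
h=cv2.cvtColor(r["img"],cv2.COLOR_BGR2HSV);m=cv2.inRange(h,(50,120,30),(75,255,255))
n,l,st,ce=cv2.connectedComponentsWithStats(m);print("green",[(1000*plane(r,ce[i],.021)).round() for i in range(1,n) if st[i,4]>40])
```

```text
t 23.52 now [410.9  82.8  78.6] psi -11.87 tilt [ 0.001 -0.002 -1.   ] w 16.9 F [ 0.1 -3.8 -2. ]
top ([242.4, 225.2], [14, 13, 152]) [531. 174.  21.]
top ([252.0, 316.7], [15, 11, 119]) [290. 151.  21.]
sc ([460.0, 196.1], [21, 20, 305]) [293. 152.  21.]
sc ([429.6, 219.1], [19, 13, 130]) [397. 142.  21.]
sc ([403.4, 265.4], [22, 24, 388]) [533. 175.  21.]
green [array([664., -89.,  21.])]
```

Emit:
{"name": "send_rows", "arguments": {"steps": [[[2,10,0],0],[[5,24,0],0],[[7,34,0],0],[[-4,36,0],0],[[-15,39,0],0],[[-26,41,0],0],[[-26,41,0],0],[[-26,38,0],0],[[-26,33,0],0],[[-26,27,0],0]]}}

```text
t: 24.45
position: [0.3802, 0.0627, 0.0787]
tool_rot: [-3.124, 0.327, -0.002]
wrist_force: [0.0, -0.1, -2.4]
width: 0.2
finger_force: 60.8
```

```bash
cat > look.py <<'E'
from h import *;from plant import ctrl
plan(ctrl.get_state())
q=ctrl.get_image("scene");r=ctrl.get_image("top")
for b in blobs(r,(100,180,370,400)):print("top",b,(1000*plane(r,b[0],.021)).round())
for b in blobs(q,(300,100,580,400)):print("sc",b,(1000*plane(q,b[0],.021)).round())
for c in(r,q):
  h=cv2.cvtColor(c["img"],cv2.COLOR_BGR2HSV);m=cv2.inRange(h,(50,120,30),(75,255,255))
  n,l,st,ce=cv2.connectedComponentsWithStats(m);print("green",[(1000*plane(c,ce[i],.021)).round() for i in range(1,n) if st[i,4]>40])
E
python3 look.py
```

```text
t 24.45 now [380.2  62.7  78.7] psi -11.94 tilt [ 0.001  0.    -1.   ] w 17.1 F [ 0.  -0.1 -2.4]
top ([242.5, 225.2], [14, 14, 158]) [531. 173.  21.]
top ([250.4, 274.0], [14, 15, 148]) [402. 154.  21.]
sc ([459.5, 196.7], [22, 21, 311]) [296. 152.  21.]
sc ([430.2, 220.1], [20, 15, 159]) [398. 145.  21.]
sc ([403.4, 265.3], [23, 24, 393]) [533. 175.  21.]
green [array([664., -89.,  21.])]
green [array([ 741., -918.,   21.]), array([ 704., -670.,   21.]), array([ 620., -593.,   21.]), array([ 712., -345.,   21.]), array([348., 158.,  21.]), array([666., -87.,  21.])]
```

Emit:
{"name": "send_rows", "arguments": {"steps": [[[-2,-14,0],0],[[-4,-28,0],0],[[-5,-42,0],0],[[-5,-57,0],0],[[-5,-72,0],0],[[-4,-87,0],0],[[-3,-102,0],0],[[-1,-117,0],0],[[2,-132,0],0],[[5,-146,0],0]]}}

```text
t: 25.38
position: [0.4141, 0.2044, 0.0777]
tool_rot: [3.123, -0.324, -0.003]
wrist_force: [-2.5, -3.6, -1.6]
width: 0.2
finger_force: 60.9
```

```bash
python3 look.py
```

```text
t 25.38 now [414.1 204.4  77.7] psi -11.86 tilt [-0.002 -0.002 -1.   ] w 17.1 F [-2.5 -3.6 -1.6]
top ([242.3, 225.3], [15, 13, 151]) [531. 174.  21.]
top ([239.2, 265.1], [15, 13, 133]) [426. 183.  21.]
sc ([438.7, 235.9], [23, 27, 351]) [421. 183.  21.]
sc ([507.8, 239.3], [24, 20, 360]) [327. 293.  21.]
sc ([403.3, 265.4], [23, 24, 388]) [533. 175.  21.]
green [array([664., -89.,  21.])]
green [array([ 734., -995.,   21.]), array([ 707., -680.,   21.]), array([ 713., -346.,   21.]), array([666., -87.,  21.]), array([367., 273.,  21.])]
```

Run:
```python
from h import *;from plant import ctrl
r=ctrl.get_image("top");s=ctrl.get_image("scene")
o=np.zeros((600,800,3),np.uint8)
a=cv2.resize(r["img"][185:325,190:350],(400,350),interpolation=cv2.INTER_CUBIC);o[:350,:400]=cv2.convertScaleAbs(a,alpha=1.7)
b=cv2.resize(s["img"][130:370,300:560],(400,369),interpolation=cv2.INTER_CUBIC);o[:369,400:]=b
cv2.imwrite("pics/m9.png",o)
```

```text
(no output)
```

View pics/m9.png

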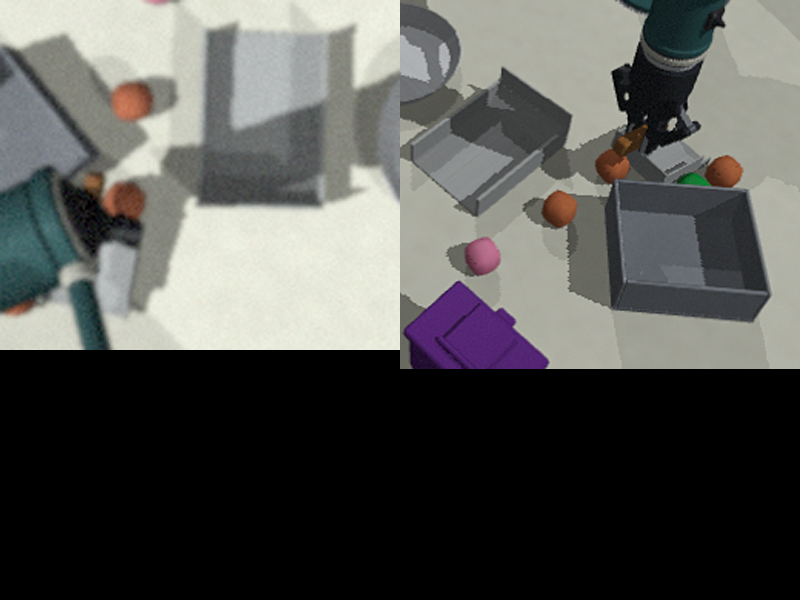

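The planter has been knocked away: rim corners in the scene crop are at (617,182), (748,189) and (770,294). Lump 1 is on the table at top crop (131,100), A at (125,200), B at (18,305), with green next to B. The scoop has probably pitched nose-down in the grip. I check its pitch from the bar end in the wrist view, and the planter's pose.

Run:
```python
from h import *;from plant import ctrl
s0,r0=pickle.load(open("w3.pkl","rb"));r1=ctrl.get_image("wrist");m7=pickle.load(open("m7.pkl","rb"));m6=pickle.load(open("m6.pkl","rb"))
for n,r in(("level",r0),("m6",m6[2]),("m7",m7[3]),("now",r1)):
  h=cv2.cvtColor(r["img"],cv2.COLOR_BGR2HSV);m=cv2.inRange(h,(5,70,20),(18,255,255));m[:,:270]=0;m[:,370:]=0
  n_,l,st,ce=cv2.connectedComponentsWithStats(m);i=1+np.argmax(st[1:,4]);print(n,st[i].tolist(),ce[i].round(1))
q=pickle.load(open("im0.pkl","rb"))["scene"]
f=lambda u,v:(300+(u-400)*.65,130+v*.65)
for p,z in [((617,182),.07),((748,189),.07),((770,294),.07),((613,283),.07),((612,307),0),((755,321),0)]:print(p,(1000*plane(q,f(*p),z)).round())
s=ctrl.get_state();print(s["t"])
```

```text
level [295, 185, 49, 182, 8091] [319.6 274. ]
m6 [292, 184, 59, 183, 8614] [320.  274.6]
m7 [292, 184, 59, 183, 8548] [320.1 274.7]
now [295, 169, 75, 198, 10250] [326.3 258.1]
(617, 182) [480. 219.  70.]
(748, 189) [373. 344.  70.]
(770, 294) [489. 435.  70.]
(613, 283) [603. 299.  70.]
(612, 307) [590. 304.   0.]
(755, 321) [485. 439.   0.]
25.6333
```

Run:
```python
from h import *;from plant import ctrl
plan(ctrl.get_state(),(414,204,150,-11.9),(705,167,150,0),(705,167,54.5,0))
```

```text
t 25.63 now [414.9 204.1  78.3] psi -11.93 tilt [ 0.001  0.    -1.   ] w 16.8 F [ 0.3 -0.6 -1.7]
(414, 204, 150, -11.9) -> [-0.9, 0.3, -71.7], -0.03 dist 72.0
(705, 167, 150, 0) -> [292.4, -23.8, 0.0], -11.90 dist 293.0
(705, 167, 54.5, 0) -> [0.0, 0.0, 95.5], 0.00 dist 96.0
```

Emit:
{"name": "send_rows", "arguments": {"steps": [[[0,2,-10],0],[[0,3,-40],0],[[0,3,-72],0],[[30,8,-72],-1],[[70,16,-72],-2],[[110,24,-72],-3],[[150,32,-72],-4],[[190,40,-72],-5],[[230,48,-72],-6],[[265,56,-72],-7]]}}

```text
t: 26.47
position: [0.6646, 0.0921, 0.1514]
tool_rot: [-3.138, 0.136, -0.003]
wrist_force: [-0.5, 0.7, -1.6]
width: 0.204
finger_force: 60.8
```

Run:
```python
from h import *;from plant import ctrl
plan(ctrl.get_state(),(705,167,54.5,0))
r=ctrl.get_image("top");q=ctrl.get_image("scene")
for b in blobs(r,(100,180,370,400)):print("top",b,(1000*plane(r,b[0],.021)).round())
for b in blobs(q,(300,100,580,400)):print("sc",b,(1000*plane(q,b[0],.021)).round())
```

```text
t 26.47 now [664.6  92.1 151.4] psi -4.98 tilt [ 0.002  0.    -1.   ] w 17.4 F [-0.5  0.7 -1.6]
(705, 167, 54.5, 0) -> [33.7, -78.1, 96.9], -4.98 dist 129.0
top ([198.1, 302.8], [14, 14, 148]) [328. 294.  21.]
sc ([438.5, 236.9], [22, 22, 343]) [423. 184.  21.]
sc ([508.2, 240.6], [23, 22, 366]) [329. 295.  21.]
sc ([403.4, 265.4], [23, 24, 385]) [533. 175.  21.]
```

Emit:
{"name": "send_rows", "arguments": {"steps": [[[0,-28,0],-4],[[-1,-62,0],-9],[[-1,-96,0],-14],[[-1,-122,0],-20],[[-1,-122,0],-20],[[-1,-122,30],-20],[[-1,-122,60],-20],[[-1,-122,82],-20],[[-1,-122,93],-20],[[-1,-122,97],-20]]}}

```text
t: 27.4
position: [0.6699, 0.215, 0.0518]
tool_rot: [3.114, 0.411, -0.005]
wrist_force: [-1.4, -0.6, -2.4]
width: 0.199
finger_force: 68.2
```

Run:
```python
from h import *;from plant import ctrl
s=ctrl.get_state();p=pose(s)[0]
plan(s,(p[0]-165,p[1]-25,54.5,15),(p[0]-165,p[1]-25,150,15))
```

```text
t 27.4 now [669.9 215.   51.8] psi 15.04 tilt [-0.003 -0.001 -1.   ] w 17.0 F [-1.4 -0.6 -2.4]
(np.float64(504.9206946925324), np.float64(190.02214530676468), 54.5, 15) -> [-165.8, -18.7, -2.7], 0.04 dist 167.0
(np.float64(504.9206946925324), np.float64(190.02214530676468), 150, 15) -> [0.0, 0.0, -95.5], 0.00 dist 96.0
```

Emit:
{"name": "send_rows", "arguments": {"steps": [[[-30,-3,-1],0],[[-70,-8,-1],0],[[-110,-12,-1],0],[[-142,-16,-1],0],[[-162,-18,-2],0],[[-174,-19,-6],0],[[-180,-19,-14],0],[[-182,-19,-26],0],[[-182,-19,-40],0],[[-182,-19,-54],0]]}}

```text
t: 28.23
position: [0.4919, 0.1864, 0.1091]
tool_rot: [3.114, 0.411, 0.002]
wrist_force: [-0.2, -1.4, -3.1]
width: 0.204
finger_force: 68.1
```

Run:
```python
from h import *;from plant import ctrl
plan(ctrl.get_state())
r=ctrl.get_image("top");q=ctrl.get_image("scene")
for b in blobs(r,(100,180,370,400)):print("top",b,(1000*plane(r,b[0],.021)).round(),(1000*plane(r,b[0],.08)).round())
for b in blobs(q,(300,100,580,400)):print("sc",b,(1000*plane(q,b[0],.021)).round(),(1000*plane(q,b[0],.08)).round())
```

```text
t 28.23 now [491.9 186.4 109.1] psi 15.04 tilt [ 0.001 -0.    -1.   ] w 17.4 F [-0.2 -1.4 -3.1]
top ([270.6, 296.5], [14, 15, 148]) [342. 101.  21.] [350.  95.  80.]
top ([198.0, 302.8], [15, 14, 153]) [328. 294.  21.] [336. 279.  80.]
sc ([474.0, 216.5], [19, 21, 197]) [323. 208.  21.] [374. 224.  80.]
sc ([508.2, 240.7], [23, 23, 369]) [329. 295.  21.] [380. 306.  80.]
```

The fast scoop only rolled both lumps ahead, to (342,101) and (323,208). I put the scoop down in the tray to free the hand, re-flush the planter, then rake the lumps to its outer side.

Run:
```python
from h import *;from plant import ctrl
plan(ctrl.get_state(),(600,31,130,-2),(600,31,56,-2))
```

```text
t 28.33 now [494.7 187.5 111.5] psi 15.05 tilt [ 0.007  0.002 -1.   ] w 17.4 F [ 1.3 -2.1 -0.5]
(600, 31, 130, -2) -> [61.1, 178.4, -18.5], 17.05 dist 189.0
(600, 31, 56, -2) -> [0.0, 0.0, 74.0], 0.00 dist 74.0
```

Emit:
{"name": "send_rows", "arguments": {"steps": [[[4,10,-18],2],[[13,40,-18],5],[[25,75,-18],8],[[37,110,-18],11],[[49,143,-18],14],[[58,168,-18],17],[[61,178,-10],17],[[61,178,15],17],[[61,178,38],17],[[61,178,52],17]]}}

```text
t: 29.17
position: [0.5948, 0.0308, 0.0522]
tool_rot: [-3.141, 0.054, 0.006]
wrist_force: [-1.1, -0.5, -3.1]
width: 0.2
finger_force: 68.1
```

Emit:
{"name": "send_rows", "arguments": {"steps": [[[0,0,2],0],[[0,0,4],0],[[0,0,5],0],[[0,0,5],0],[[0,0,5],0],[[0,0,5],0],[[0,0,5],0],[[0,0,5],0],[[0,0,-30],0],[[0,0,-70],0]], "fingers": 85}}

```text
t: 30.0
position: [0.5925, 0.0309, 0.122]
tool_rot: [3.141, -0.053, -0.014]
wrist_force: [0.4, 0.8, -0.1]
width: 0.994
finger_force: 0.0
```

```bash
cat > pl.py <<'E'
from h import *;from plant import ctrl
plan(ctrl.get_state())
r=ctrl.get_image("top");q=ctrl.get_image("scene");cv2.imwrite("pics/pl.png",r["img"])
for b in blobs(r,(100,180,370,400)):print("top",(1000*plane(r,b[0],.021)).round())
for b in blobs(q,(300,100,580,400)):print("sc",(1000*plane(q,b[0],.021)).round())
h=cv2.cvtColor(r["img"],cv2.COLOR_BGR2HSV)
m=cv2.inRange(h,(95,15,20),(130,120,125));m[:,:100]=0;m[:,262:]=0;m[:165]=0;m[330:]=0
m=cv2.morphologyEx(cv2.morphologyEx(m,cv2.MORPH_OPEN,np.ones((3,3))),cv2.MORPH_CLOSE,np.ones((9,9)))
n,l,st,ce=cv2.connectedComponentsWithStats(m)
i=1+np.argmax(st[1:,4]);print(st[i].tolist())
pts=np.argwhere(l==i)[:,::-1].astype(np.float32);R=cv2.minAreaRect(pts)
c=[plane(r,p,.07)*1000 for p in cv2.boxPoints(R)];print(np.array(c).round()[:,:2].tolist(),np.mean(c,0).round(),[round(float(np.linalg.norm(c[k]-c[(k+1)%4]))) for k in range(4)])
print("\n".join("".join("#" if v else "." for v in r_) for r_ in m[190:300:4,130:262:2]))
E
python3 pl.py
```

```text
t 30.0 now [592.5  30.9 122. ] psi -1.93 tilt [-0.009 -0.    -1.   ] w 84.9 F [ 0.4  0.8 -0.1]
top [328. 294.  21.]
top [328. 195.  21.]
sc [348. 108.  21.]
sc [331. 197.  21.]
sc [329. 295.  21.]
[142, 211, 81, 71, 3089]
[[500.0, 433.0], [573.0, 278.0], [443.0, 213.0], [369.0, 366.0]] [471. 322.  70.] [171, 146, 170, 146]
..................................................................
..................................................................
..................................................................
..................................................................
..................................................................
..................................................................
................................####..............................
...............................#####..............................
.........................############.............................
......................###############.............................
...................###################............................
............##########################
[... 400 characters left out ...]
##########....................
.....................#########################....................
.....................####################.........................
.....................################.............................
.....................############.................................
...................##########.....................................
..................................................................
..................................................................
..................................................................
..................................................................
..................................................................
```

Run:
```python
from h import *;from plant import ctrl
plan(ctrl.get_state(),(535,353,122,68),(535,353,50,115),(511,332,50,178),(512.5,246,50,178))
```

```text
t 30.1 now [601.8  31.  133. ] psi -1.93 tilt [ 0.013  0.    -1.   ] w 84.9 F [0.8 0.2 1.3]
(535, 353, 122, 68) -> [-77.6, -319.6, 11.0], -69.93 dist 329.0
(535, 353, 50, 115) -> [0.0, 0.0, 72.0], -47.00 dist 72.0
(511, 332, 50, 178) -> [-8.9, -30.6, 0.0], -63.00 dist 32.0
(512.5, 246, 50, 178) -> [-4.5, -85.9, -0.0], 0.00 dist 86.0
```

Emit:
{"name": "send_rows", "arguments": {"steps": [[[-8,-32,0],-7],[[-16,-64,0],-14],[[-23,-96,0],-21],[[-31,-128,0],-28],[[-39,-160,0],-35],[[-47,-192,0],-42],[[-54,-224,0],-49],[[-62,-256,0],-56],[[-70,-288,0],-63],[[-78,-320,0],-70]]}}

```text
t: 30.93
position: [0.5286, 0.355, 0.1254]
tool_rot: [2.598, 1.766, 0.001]
wrist_force: [-0.3, -0.2, -0.8]
width: 0.992
finger_force: 0.0
```

Emit:
{"name": "send_rows", "arguments": {"steps": [[[0,0,0],-7],[[0,0,0],-14],[[0,0,0],-21],[[0,0,0],-28],[[0,0,0],-35],[[0,0,10],-42],[[0,0,25],-47],[[0,0,55],-47],[[0,0,76],-47],[[0,0,80],-47]]}}

```text
t: 31.77
position: [0.526, 0.3515, 0.0407]
tool_rot: [-1.685, -2.648, 0.011]
wrist_force: [-1.7, -0.1, -0.9]
width: 0.995
finger_force: 0.0
```

Emit:
{"name": "send_rows", "arguments": {"steps": [[[0,0,0],0],[[0,0,0],0],[[0,0,0],0],[[0,0,0],0],[[0,0,0],0],[[0,0,0],0],[[0,0,0],0],[[0,0,0],0],[[0,0,0],0],[[0,0,0],0]], "fingers": 0}}

```text
t: 32.6
position: [0.5311, 0.3545, 0.0473]
tool_rot: [1.685, 2.649, 0.007]
wrist_force: [3.0, 0.9, 5.9]
width: 0.043
finger_force: 60.5
```

Emit:
{"name": "send_rows", "arguments": {"steps": [[[-1,-3,0],-6.5],[[-2,-6,0],-13],[[-3,-9,0],-19.5],[[-4,-13,0],-26],[[-5,-16,0],-32.5],[[-6,-20,0],-39],[[-7,-24,0],-45.5],[[-8,-27,0],-52],[[-9,-30,0],-58.5],[[-9,-31,0],-63]]}}

```text
t: 33.43
position: [0.5045, 0.3329, 0.0473]
tool_rot: [-0.048, -3.141, -0.003]
wrist_force: [-2.8, 0.0, 10.6]
width: 0.043
finger_force: 61.6
```

```bash
sed -i 's/m\[:,262:\]=0/m[:,256:]=0/' pl.py; python3 pl.py | head -9
```

```text
t 33.43 now [504.5 332.9  47.3] psi 178.27 tilt [-0.     0.002 -1.   ] w 3.7 F [-2.8  0.  10.6]
top [346. 107.  21.]
top [328. 294.  21.]
top [326. 189.  21.]
sc [348. 108.  21.]
sc [323. 191.  21.]
sc [538.   6.  21.]
sc [580.   2.  21.]
[180, 206, 59, 66, 2796]
```

```bash
python3 pl.py | tail -30 | grep -v "^\.*$"
```

```text
[185, 206, 53, 65, 2655]
[[420.0, 317.0], [584.0, 311.0], [577.0, 177.0], [414.0, 184.0]] [499. 247.  70.] [164, 134, 163, 133]
..........................................#.......................
.............................###################..................
................................################..................
................................#####################.............
................................###################...............
............................#######################...............
.................................##################...............
..................................###################.............
..................................####################............
............................##########################............
............................#########################.............
............................#########################.............
..............................#######################.............
..............................########################............
..............................########################............
.............................###.......###############............
.......................................#######.....##.............
```

Emit:
{"name": "send_rows", "arguments": {"steps": [[[0,9,0],0],[[-1,20,0],0],[[-1,31,0],0],[[-2,42,0],0],[[-2,52,0],0],[[-2,60,0],0],[[-3,66,0],0],[[-3,70,0],0],[[-3,73,0],0],[[-3,75,0],0]]}}

```text
t: 34.47
position: [0.5108, 0.4039, 0.0473]
tool_rot: [-0.051, -3.141, 0.009]
wrist_force: [-0.6, -12.6, 15.9]
width: 0.045
finger_force: 61.9
```

Emit:
{"name": "send_rows", "arguments": {"steps": [[[0,-10,0],0],[[0,-27,0],0],[[-1,-45,0],0],[[-1,-63,0],0],[[-1,-81,0],0],[[-1,-99,0],0],[[-1,-116,0],0],[[-1,-131,0],0],[[-1,-143,0],0],[[-1,-150,0],0]]}}

```text
t: 35.3
position: [0.5075, 0.2582, 0.0473]
tool_rot: [0.055, 3.138, 0.006]
wrist_force: [0.1, 6.7, 6.5]
width: 0.043
finger_force: 61.1
```

Emit:
{"name": "send_rows", "arguments": {"steps": [[[0,-1,0],0],[[0,-2,0],0],[[0,-3,0],0],[[0,-4,0],0],[[0,-5,0],0],[[0,-5,0],0],[[0,-5,0],0],[[0,-5,0],0],[[0,-5,0],0],[[0,-5,0],0]]}}

```text
t: 36.13
position: [0.5075, 0.2543, 0.0473]
tool_rot: [0.054, 3.138, 0.006]
wrist_force: [-0.0, 5.5, 7.0]
width: 0.045
finger_force: 61.3
```

Emit:
{"name": "send_rows", "arguments": {"steps": [[[0,-1,0],0],[[0,-2,0],0],[[0,-3,0],0],[[0,-4,0],0],[[0,-5,0],0],[[0,-6,0],0],[[0,-7,0],0],[[0,-8,0],0],[[0,-8,0],0],[[0,-8,0],0]]}}

```text
t: 36.97
position: [0.5085, 0.2488, 0.0474]
tool_rot: [0.057, 3.135, 0.014]
wrist_force: [3.9, 14.3, -0.1]
width: 0.043
finger_force: 60.6
```

Emit:
{"name": "send_rows", "arguments": {"steps": [[[0,0,0],0],[[0,0,0],0],[[0,0,0],0],[[0,0,-30],0],[[0,0,-60],7],[[0,0,-85],14],[[5,-20,-85],21],[[10,-60,-85],28],[[15,-100,-85],35],[[20,-140,-85],42]], "fingers": 85}}

```text
t: 37.8
position: [0.4797, 0.1033, 0.1298]
tool_rot: [-1.181, -2.91, 0.002]
wrist_force: [0.0, -0.1, 0.1]
width: 0.997
finger_force: 0.0
```

```bash
sed -i 's/print("\\n"/0 and print("\\n"/' pl.py; python3 pl.py
python3 - <<'E'
from h import *;from plant import ctrl
plan(ctrl.get_state(),(594,31,135,68),(594,31,135,-2),(594,31,52,-2))
E
```

```text
t 37.8 now [479.7 103.3 129.8] psi 135.81 tilt [-0.002 -0.001 -1.   ] w 85.1 F [ 0.  -0.1  0.1]
top [597.  33.  21.]
top [344. 112.  21.]
top [327. 294.  21.]
top [326. 189.  21.]
sc [347. 108.  21.]
sc [323. 191.  21.]
sc [330. 295.  21.]
[213, 205, 43, 24, 838]
[[583.0, 242.0], [581.0, 133.0], [522.0, 134.0], [524.0, 242.0]] [553. 188.  70.] [108, 59, 108, 59]
t 37.9 now [478.6  99.8 129.1] psi 135.64 tilt [-0.004 -0.003 -1.   ] w 84.9 F [0.7 0.6 0.1]
(594, 31, 135, 68) -> [-130.6, 31.5, -5.9], 67.64 dist 134.0
(594, 31, 135, -2) -> [0.0, 0.0, 0.0], 70.00 dist 0.0
(594, 31, 52, -2) -> [0.0, 0.0, 83.0], 0.00 dist 83.0
```

Run:
```python
from h import *;from plant import ctrl
plan(ctrl.get_state(),(594,31,129,178),(594,31,52,178),(594,31,130,178),(392,-3,130,160),(392,-3,79,160),(394,105,79,160),(406,220,79,160))
```

```text
t 37.9 now [478.6  99.8 129.1] psi 135.64 tilt [-0.004 -0.003 -1.   ] w 84.9 F [0.7 0.6 0.1]
(594, 31, 129, 178) -> [-130.6, 31.5, 0.1], -42.36 dist 134.0
(594, 31, 52, 178) -> [0.0, 0.0, 77.0], 0.00 dist 77.0
(594, 31, 130, 178) -> [0.0, 0.0, -78.0], 0.00 dist 78.0
(392, -3, 130, 160) -> [200.7, -41.0, 0.0], 18.00 dist 205.0
(392, -3, 79, 160) -> [0.0, 0.0, 51.0], 0.00 dist 51.0
(394, 105, 79, 160) -> [35.1, 102.2, 0.0], 0.00 dist 108.0
(406, 220, 79, 160) -> [28.1, 112.2, 0.0], 0.00 dist 116.0
```

Emit:
{"name": "send_rows", "arguments": {"steps": [[[-30,7,0],-7],[[-65,16,0],-14],[[-100,24,0],-21],[[-125,30,0],-28],[[-131,31,0],-35],[[-131,31,0],-42],[[-131,31,22],-42.4],[[-131,31,50],-42.4],[[-131,31,72],-42.4],[[-131,31,77],-42.4]]}}

```text
t: 38.73
position: [0.5927, 0.0364, 0.0482]
tool_rot: [-0.041, -3.132, 0.0]
wrist_force: [-1.5, -0.3, -0.3]
width: 0.995
finger_force: 0.0
```

Emit:
{"name": "send_rows", "arguments": {"steps": [[[0,0,0],0],[[0,0,0],0],[[0,0,0],0],[[0,0,0],0],[[0,0,0],0],[[0,0,0],0],[[0,0,0],0],[[0,0,0],0],[[0,0,-10],0],[[0,0,-35],0]], "fingers": 0}}

```text
t: 39.57
position: [0.5929, 0.0362, 0.0846]
tool_rot: [-0.042, -3.132, 0.0]
wrist_force: [-1.3, 0.6, -2.9]
width: 0.203
finger_force: 59.2
```

Emit:
{"name": "send_rows", "arguments": {"steps": [[[0,0,-25],0],[[5,-1,-46],0],[[30,-7,-46],3],[[70,-15,-46],6],[[110,-24,-46],9],[[148,-33,-46],13],[[180,-40,-46],16],[[200,-44,-40],18.5],[[200,-44,-15],18.5],[[200,-44,8],18.5]]}}

```text
t: 40.4
position: [0.3954, -0.0026, 0.0808]
tool_rot: [0.547, 3.09, 0.001]
wrist_force: [0.8, -0.3, -3.7]
width: 0.202
finger_force: 59.2
```

```bash
python3 - <<'E'
from h import *;from plant import ctrl
plan(ctrl.get_state(),(394,110,75,160),(406,220,75,160))
E
python3 look.py | grep -v "now"
```

```text
t 40.4 now [395.4  -2.6  80.8] psi 159.92 tilt [ 0.004 -0.    -1.   ] w 17.3 F [ 0.8 -0.3 -3.7]
(394, 110, 75, 160) -> [40.0, 105.3, 5.8], -0.08 dist 113.0
(406, 220, 75, 160) -> [26.3, 107.5, 0.0], 0.00 dist 111.0
top ([265.5, 295.2], [7, 14, 71]) [346. 115.  21.]
top ([197.7, 302.9], [14, 13, 145]) [328. 295.  21.]
top ([237.3, 303.2], [14, 14, 145]) [326. 189.  21.]
sc ([430.1, 198.8], [19, 21, 305]) [347. 108.  21.]
sc ([467.5, 212.6], [20, 21, 276]) [323. 191.  21.]
sc ([508.0, 241.0], [23, 23, 383]) [330. 295.  21.]
green [array([664., -89.,  21.]), array([371., 196.,  21.])]
green [array([ 706., -705.,   21.]), array([ 712., -347.,   21.]), array([365., 197.,  21.]), array([666., -87.,  21.])]
```

Emit:
{"name": "send_rows", "arguments": {"steps": [[[5,13,5],0],[[10,26,5],0],[[14,40,5],0],[[19,53,5],0],[[24,66,5],0],[[29,79,5],0],[[34,92,5],0],[[38,106,5],0],[[43,119,5],0],[[48,132,5],0]]}}

```text
t: 41.33
position: [0.396, 0.1386, 0.0764]
tool_rot: [-0.545, -3.093, 0.002]
wrist_force: [-0.7, -2.1, -1.8]
width: 0.204
finger_force: 59.6
```

```bash
python3 look.py
```

```text
t 41.33 now [396.  138.6  76.4] psi 160.03 tilt [-0.001 -0.001 -1.   ] w 17.5 F [-0.7 -2.1 -1.8]
sc ([481.2, 225.6], [39, 27, 613]) [334. 233.  21.]
sc ([508.0, 241.0], [23, 23, 383]) [330. 295.  21.]
green [array([665., -89.,  21.]), array([403., 253.,  21.])]
green [array([ 705., -704.,   21.]), array([ 728., -758.,   21.]), array([ 713., -347.,   21.]), array([666., -87.,  21.]), array([393., 255.,  21.])]
```

Emit:
{"name": "send_rows", "arguments": {"steps": [[[4,12,0],0],[[8,24,0],0],[[12,36,0],0],[[15,48,0],0],[[19,60,0],0],[[22,72,0],0],[[24,83,0],0],[[26,93,0],0],[[27,102,0],0],[[28,108,0],0]]}}

```text
t: 42.27
position: [0.4073, 0.2501, 0.0755]
tool_rot: [0.546, 3.093, 0.0]
wrist_force: [-0.5, -1.8, -1.3]
width: 0.206
finger_force: 59.4
```

```bash
python3 look.py
```

```text
t 42.27 now [407.3 250.1  75.5] psi 159.99 tilt [ 0.  0. -1.] w 17.6 F [-0.5 -1.8 -1.3]
sc ([475.5, 228.1], [12, 15, 51]) [348. 228.  21.]
sc ([528.3, 265.4], [51, 40, 1207]) [356. 357.  21.]
green [array([664., -89.,  21.])]
green [array([  734., -1008.,    21.]), array([ 707., -688.,   21.]), array([ 712., -345.,   21.]), array([666., -87.,  21.]), array([409., 280.,  21.])]
```

Emit:
{"name": "send_rows", "arguments": {"steps": [[[-1,-4,-5],0],[[-1,-4,-35],-7],[[10,5,-50],-14],[[40,22,-50],-21],[[75,41,-50],-28],[[110,60,-50],-35],[[145,79,-50],-42],[[175,95,-50],-49],[[195,106,-50],-56],[[201,109,-50],-63]]}}

```text
t: 43.2
position: [0.2532, 0.4222, 0.1259]
tool_rot: [-1.163, 2.918, 0.003]
wrist_force: [0.2, 0.3, -2.1]
width: 0.202
finger_force: 59.4
```

```bash
cat > l2.py <<'E'
from h import *;from plant import ctrl
import sys
plan(ctrl.get_state(),*eval(sys.argv[1])) if len(sys.argv)>1 else plan(ctrl.get_state())
for n,B in(("top",(100,180,370,400)),("scene",(300,100,639,400))):
  r=ctrl.get_image(n);h=cv2.cvtColor(r["img"],cv2.COLOR_BGR2HSV)
  for nm,lo,hi in(("O",(3,130,50),(14,255,255)),("G",(50,120,30),(75,255,255))):
    m=cv2.inRange(h,lo,hi);m=cv2.erode(m,np.ones((5,5)))
    k,l,st,ce=cv2.connectedComponentsWithStats(m)
    for i in range(1,k):
      if st[i,4]>8 and B[0]<ce[i][0]<B[2] and B[1]<ce[i][1]<B[3]:print(n,nm,st[i,2:].tolist(),(1000*plane(r,ce[i],.021)).round()[:2])
E
python3 l2.py "[(255,421,80,-90),(255,421,58,-90)]"
```

```text
t 43.2 now [253.2 422.2 125.9] psi -136.56 tilt [-0.     0.002 -1.   ] w 17.2 F [ 0.2  0.3 -2.1]
(255, 421, 80, -90) -> [-0.5, -2.2, 45.9], -46.56 dist 46.0
(255, 421, 58, -90) -> [0.0, 0.0, 22.0], 0.00 dist 22.0
top O [8, 9, 54] [376. 333.]
top O [9, 8, 50] [353. 379.]
top O [10, 10, 56] [329. 347.]
top G [9, 9, 55] [406. 280.]
scene O [47, 36, 803] [355. 354.]
scene G [19, 19, 241] [409. 280.]
```

Emit:
{"name": "send_rows", "arguments": {"steps": [[[0,-2,10],-7],[[0,-2,20],-14],[[0,-2,30],-21],[[0,-2,30],-28],[[0,-2,30],-35],[[0,-2,30],-42],[[0,-2,40],-46.5],[[0,-2,55],-46.5],[[0,-2,65],-46.5],[[0,-2,68],-46.5]]}}

```text
t: 44.13
position: [0.2563, 0.4165, 0.0555]
tool_rot: [2.204, -2.234, 0.001]
wrist_force: [-0.4, -0.3, -2.5]
width: 0.2
finger_force: 59.4
```

```bash
python3 l2.py "[(410,422,58,-90)]"
```

```text
t 44.13 now [256.3 416.5  55.5] psi -90.77 tilt [-0.002 -0.003 -1.   ] w 17.0 F [-0.4 -0.3 -2.5]
(410, 422, 58, -90) -> [-7.6, -153.6, -2.5], -0.77 dist 154.0
top O [10, 9, 61] [376. 332.]
top O [9, 9, 57] [354. 379.]
top G [9, 9, 53] [405. 281.]
scene O [47, 36, 826] [354. 354.]
scene G [19, 19, 241] [408. 280.]
```

Emit:
{"name": "send_rows", "arguments": {"steps": [[[-5,-10,0],0],[[-7,-24,0],0],[[-7,-40,0],0],[[-7,-56,0],0],[[-7,-72,0],0],[[-7,-88,0],0],[[-7,-104,0],0],[[-7,-120,0],0],[[-7,-138,0],0],[[-7,-155,0],0]]}}

```text
t: 45.07
position: [0.414, 0.4261, 0.058]
tool_rot: [-2.207, 2.23, 0.003]
wrist_force: [-1.2, 4.7, -4.1]
width: 0.204
finger_force: 59.1
```

```bash
python3 l2.py
```

```text
t 45.07 now [414.  426.1  58. ] psi -90.59 tilt [ 0.001  0.004 -1.   ] w 17.4 F [-1.2  4.7 -4.1]
top O [8, 8, 33] [478. 364.]
top G [6, 7, 31] [441. 282.]
scene O [19, 20, 254] [489. 315.]
scene O [21, 18, 230] [424. 421.]
scene O [20, 20, 273] [488. 362.]
scene G [18, 18, 253] [446. 278.]
```

Emit:
{"name": "send_rows", "arguments": {"steps": [[[0,0,-30],0],[[0,0,-52],0],[[-20,-22,-52],1],[[-48,-48,-52],1.4],[[-72,-74,-52],1.4],[[-87,-90,-52],1.4],[[-88,-91,-40],1.4],[[-88,-91,-15],1.4],[[-88,-91,4],1.4],[[-88,-91,10],1.4]]}}

```text
t: 46.0
position: [0.5047, 0.5144, 0.0497]
tool_rot: [-2.18, 2.255, 0.003]
wrist_force: [-8.2, 4.3, 32.6]
width: 0.202
finger_force: 67.2
```

```bash
python3 l2.py "[(500,372,46.5,-92)]"
```

```text
t 46.0 now [504.7 514.4  49.7] psi -91.95 tilt [ 0.003  0.005 -1.   ] w 17.3 F [-8.2  4.3 32.6]
(500, 372, 46.5, -92) -> [142.4, -0.2, 3.2], 0.05 dist 142.0
top O [9, 8, 57] [483. 363.]
top O [9, 9, 59] [484. 314.]
top O [8, 8, 46] [417. 421.]
top G [6, 9, 37] [441. 281.]
scene O [20, 20, 263] [486. 315.]
scene O [21, 19, 290] [420. 421.]
scene O [20, 20, 273] [486. 364.]
scene G [18, 18, 224] [441. 277.]
```

Emit:
{"name": "send_rows", "arguments": {"steps": [[[6,0,-2],0],[[18,0,-2],0],[[32,0,-2],0],[[47,0,-2],0],[[62,0,-2],0],[[77,0,-2],0],[[91,0,-2],0],[[104,0,-2],0],[[115,0,-2],0],[[124,0,-2],0]]}}

```text
t: 46.93
position: [0.5026, 0.3901, 0.0535]
tool_rot: [-2.176, 2.251, -0.0]
wrist_force: [-0.8, 1.2, -0.5]
width: 0.203
finger_force: 63.8
```

```bash
python3 l2.py "[(500,372,50,-92)]"
```

```text
t 46.93 now [502.6 390.1  53.5] psi -91.95 tilt [ 0.008  0.007 -1.   ] w 17.3 F [-0.8  1.2 -0.5]
(500, 372, 50, -92) -> [18.2, 2.0, 3.5], 0.05 dist 19.0
top O [4, 8, 17] [484. 328.]
top O [7, 8, 36] [481. 287.]
top O [8, 7, 35] [416. 421.]
top G [6, 9, 35] [427. 281.]
scene O [34, 34, 500] [482. 297.]
scene O [21, 18, 293] [420. 422.]
scene G [18, 17, 214] [421. 277.]
```

Emit:
{"name": "send_rows", "arguments": {"steps": [[[4,0,2],0],[[8,0,2],0],[[11,0,2],0],[[14,0,2],0],[[15,0,1],0],[[15,0,-2],0],[[15,0,-7],0],[[15,0,-14],0],[[15,0,-22],0],[[15,0,-31],0]]}}

```text
t: 47.87
position: [0.4967, 0.371, 0.0779]
tool_rot: [2.18, -2.256, -0.002]
wrist_force: [-0.1, 3.9, -6.8]
width: 0.204
finger_force: 62.3
```

```bash
python3 l2.py
python3 - <<'E'
from h import *;from plant import ctrl
r=ctrl.get_image("wrist");h=cv2.cvtColor(r["img"],cv2.COLOR_BGR2HSV);m=cv2.inRange(h,(5,70,20),(18,255,255));m[:,:270]=0;m[:,370:]=0
n_,l,st,ce=cv2.connectedComponentsWithStats(m);i=1+np.argmax(st[1:,4]);print(st[i].tolist(),ce[i])
E
```

```text
t 47.87 now [496.7 371.   77.9] psi -91.96 tilt [-0.004 -0.002 -1.   ] w 17.4 F [-0.1  3.9 -6.8]
top O [9, 8, 34] [475. 326.]
top O [6, 5, 26] [476. 283.]
top G [6, 8, 35] [423. 280.]
scene O [32, 31, 447] [470. 287.]
scene O [21, 19, 296] [420. 421.]
scene G [18, 13, 115] [416. 275.]
[296, 8, 74, 359, 18897] [330.41207599 175.48547388]
```

Emit:
{"name": "send_rows", "arguments": {"steps": [[[-1,0,-4],0],[[-2,0,-10],0],[[-3,0,-17],0],[[-3,0,-25],0],[[-3,0,-33],0],[[-3,0,-41],0],[[-3,0,-49],0],[[-3,0,-55],0],[[-3,0,-59],0],[[-3,0,-60],0]]}}

```text
t: 48.85
position: [0.4994, 0.376, 0.1417]
tool_rot: [-2.182, 2.257, -0.0]
wrist_force: [-0.1, 0.3, -2.9]
width: 0.203
finger_force: 62.8
```

Emit:
{"name": "send_rows", "arguments": {"steps": [[[2,0,0],0],[[5,0,0],0],[[9,0,0],0],[[14,0,0],0],[[19,0,0],0],[[24,0,0],0],[[29,0,0],0],[[34,0,0],0],[[38,0,0],0],[[40,0,0],0]]}}

```text
t: 49.68
position: [0.4971, 0.3356, 0.1403]
tool_rot: [2.181, -2.26, 0.002]
wrist_force: [-0.8, 1.5, -2.7]
width: 0.202
finger_force: 62.8
```

Emit:
{"name": "send_rows", "arguments": {"steps": [[[41,0,0],0],[[41,0,0],0],[[41,0,0],0],[[38,0,0],0],[[30,0,0],0],[[20,0,0],0],[[10,0,0],0],[[0,0,0],0],[[41,0,0],0],[[41,0,0],0]]}}

```text
t: 50.52
position: [0.4888, 0.3026, 0.139]
tool_rot: [2.156, -2.272, 0.034]
wrist_force: [-0.8, -0.6, -3.1]
width: 0.204
finger_force: 62.7
```

```bash
python3 l2.py
```

```text
t 50.52 now [488.8 302.6 139. ] psi -93.0 tilt [ 0.008 -0.022 -1.   ] w 17.4 F [-0.8 -0.6 -3.1]
top O [10, 10, 63] [454. 143.]
top G [5, 4, 17] [421. 280.]
scene O [16, 17, 209] [453. 141.]
scene O [21, 19, 297] [420. 421.]
scene G [12, 10, 56] [436. 287.]
```

Emit:
{"name": "send_rows", "arguments": {"steps": [[[-8,0,0],0],[[-22,0,0],0],[[-36,0,0],0],[[-41,0,0],0],[[0,0,0],0],[[0,0,0],0],[[-15,0,0],0],[[-35,0,0],0],[[5,0,0],0],[[5,0,0],0]]}}

```text
t: 51.45
position: [0.4883, 0.2995, 0.1391]
tool_rot: [2.153, -2.274, 0.038]
wrist_force: [-1.9, -0.6, -2.5]
width: 0.203
finger_force: 62.8
```

```bash
python3 l2.py
```

```text
t 51.45 now [488.3 299.5 139.1] psi -93.15 tilt [ 0.01  -0.024 -1.   ] w 17.3 F [-1.9 -0.6 -2.5]
top O [9, 9, 56] [455. 144.]
top G [6, 4, 19] [421. 280.]
scene O [16, 18, 209] [453. 141.]
scene O [21, 19, 297] [420. 421.]
scene G [14, 10, 76] [435. 286.]
```

Emit:
{"name": "send_rows", "arguments": {"steps": [[[-40,2,0],0],[[-70,10,0],0],[[-95,35,0],0],[[-120,65,0],-1],[[-145,97,0],-2],[[-165,125,0],-3],[[-179,150,0],-3],[[-180,154,25],-3],[[-180,154,55],-3],[[-180,154,76],-3]]}}

```text
t: 52.38
position: [0.3456, 0.4909, 0.0584]
tool_rot: [2.22, -2.22, 0.034]
wrist_force: [0.7, 3.5, 6.7]
width: 0.203
finger_force: 64.3
```

```bash
python3 l2.py "[(415,487,62,-91)]"
```

```text
t 52.38 now [345.6 490.9  58.4] psi -90.0 tilt [ 0.014 -0.016 -1.   ] w 17.4 F [0.7 3.5 6.7]
(415, 487, 62, -91) -> [3.9, -69.4, -3.6], 1.00 dist 70.0
top O [6, 10, 39] [453. 144.]
top O [9, 6, 29] [446. 225.]
top G [5, 8, 25] [425. 279.]
scene O [16, 17, 212] [453. 141.]
scene O [16, 18, 177] [442. 220.]
scene O [21, 19, 309] [419. 421.]
scene G [19, 19, 246] [428. 277.]
```

Emit:
{"name": "send_rows", "arguments": {"steps": [[[0,-14,-3],0],[[0,-28,-3],0],[[0,-42,-3],0],[[0,-55,-3],0],[[0,-64,-3],0],[[0,-64,-30],0],[[-2,-66,-60],0],[[-28,-92,-62],1],[[-54,-120,-62],2],[[-80,-146,-62],2]]}}

```text
t: 53.32
position: [0.4947, 0.5691, 0.123]
tool_rot: [2.176, -2.263, 0.036]
wrist_force: [0.9, 0.2, -1.1]
width: 0.202
finger_force: 62.8
```

```bash
python3 l2.py "[(490,569,56,-92)]"
```

```text
t 53.32 now [494.7 569.1 123. ] psi -92.27 tilt [ 0.015 -0.018 -1.   ] w 17.2 F [ 0.9  0.2 -1.1]
(490, 569, 56, -92) -> [0.3, 4.7, 67.0], -0.27 dist 67.0
top O [9, 8, 50] [481. 421.]
top O [10, 11, 67] [446. 226.]
top O [7, 7, 31] [450. 145.]
top G [6, 8, 38] [426. 280.]
scene O [17, 18, 210] [453. 141.]
scene O [16, 17, 178] [441. 220.]
scene O [21, 19, 306] [484. 422.]
scene G [19, 19, 247] [428. 277.]
```

Emit:
{"name": "send_rows", "arguments": {"steps": [[[0,-6,30],0],[[0,-8,58],0],[[0,-8,71],0],[[10,-8,72],0],[[28,-8,72],0],[[48,-8,72],0],[[68,-8,72],0],[[88,-8,72],0],[[108,-8,72],0],[[128,-8,72],0]]}}

```text
t: 54.25
position: [0.4958, 0.437, 0.0515]
tool_rot: [2.174, -2.259, 0.036]
wrist_force: [1.1, 0.2, -2.4]
width: 0.201
finger_force: 65.0
```

```bash
python3 l2.py "[(493,371,51,-92)]"
```

```text
t 54.25 now [495.8 437.   51.5] psi -92.2 tilt [ 0.012 -0.021 -1.   ] w 17.1 F [ 1.1  0.2 -2.4]
(493, 371, 51, -92) -> [66.0, 0.2, 0.5], -0.20 dist 66.0
top O [7, 9, 42] [475. 292.]
top O [10, 8, 54] [453. 143.]
top O [10, 10, 64] [446. 226.]
top G [6, 8, 37] [426. 280.]
scene O [16, 18, 211] [453. 141.]
scene O [16, 17, 177] [441. 220.]
scene O [20, 20, 259] [480. 283.]
scene G [19, 19, 236] [427. 277.]
```

Emit:
{"name": "send_rows", "arguments": {"steps": [[[14,0,0],0],[[28,0,0],0],[[41,0,0],0],[[52,0,0],0],[[60,0,0],0],[[65,0,0],0],[[65,0,0],0],[[65,0,-5],0],[[64,0,-13],0],[[63,0,-23],0]]}}

```text
t: 55.18
position: [0.4925, 0.3758, 0.0753]
tool_rot: [2.174, -2.258, 0.035]
wrist_force: [-0.0, 1.8, -2.5]
width: 0.2
finger_force: 64.7
```

```bash
python3 l2.py
```

```text
t 55.18 now [492.5 375.8  75.3] psi -92.18 tilt [ 0.011 -0.021 -1.   ] w 17.1 F [-0.   1.8 -2.5]
top O [6, 9, 28] [495. 281.]
top O [10, 10, 63] [454. 142.]
top O [9, 10, 54] [445. 227.]
top G [6, 9, 37] [418. 280.]
scene O [16, 18, 213] [453. 141.]
scene O [17, 17, 171] [443. 219.]
scene O [19, 20, 279] [484. 271.]
scene G [17, 11, 70] [410. 273.]
```

Emit:
{"name": "send_rows", "arguments": {"steps": [[[-1,0,-6],0],[[-2,0,-15],0],[[-2,0,-25],0],[[-2,0,-35],0],[[-2,0,-45],0],[[-2,0,-54],0],[[-2,0,-61],0],[[-2,0,-65],0],[[0,0,-66],0],[[4,0,-66],0]]}}

```text
t: 56.12
position: [0.4924, 0.3737, 0.142]
tool_rot: [2.176, -2.259, 0.036]
wrist_force: [0.0, -0.3, -2.8]
width: 0.204
finger_force: 64.8
```

Emit:
{"name": "send_rows", "arguments": {"steps": [[[5,0,0],0],[[11,0,0],0],[[18,0,0],0],[[25,0,0],0],[[32,0,0],0],[[37,0,0],0],[[78,0,0],0],[[78,0,0],0],[[78,0,0],0],[[38,0,0],0]]}}

```text
t: 56.95
position: [0.4899, 0.3307, 0.1419]
tool_rot: [2.168, -2.259, 0.038]
wrist_force: [-0.6, -0.1, -3.2]
width: 0.199
finger_force: 64.8
```

```bash
python3 l2.py "[(549,-183,140,-172)]"
```

```text
t 56.95 now [489.9 330.7 141.9] psi -92.36 tilt [ 0.01  -0.024 -1.   ] w 17.0 F [-0.6 -0.1 -3.2]
(549, -183, 140, -172) -> [510.8, -80.2, 1.9], 79.64 dist 517.0
top O [12, 20, 145] [469. 142.]
top G [6, 5, 24] [420. 280.]
scene O [29, 17, 401] [460. 131.]
```

Emit:
{"name": "send_rows", "arguments": {"steps": [[[0,0,0],0],[[25,-4,0],5],[[55,-9,0],10],[[85,-14,0],16],[[115,-18,0],22],[[145,-23,0],28],[[175,-28,0],34],[[205,-32,0],40],[[235,-37,0],46],[[265,-42,0],52]]}}

```text
t: 57.88
position: [0.5226, 0.0676, 0.1484]
tool_rot: [-0.958, 2.986, -0.037]
wrist_force: [-0.0, 0.3, -2.0]
width: 0.201
finger_force: 64.9
```

```bash
python3 l2.py "[(549,-183,140,-172),(549,-183,56,-172)]"
```

```text
t 57.88 now [522.6  67.6 148.4] psi -144.43 tilt [ 0.013 -0.02  -1.   ] w 17.2 F [-0.   0.3 -2. ]
(549, -183, 140, -172) -> [124.3, -219.2, 8.4], 27.57 dist 252.0
(549, -183, 56, -172) -> [0.0, 0.0, 84.0], 0.00 dist 84.0
top O [10, 6, 37] [449. 141.]
top G [6, 8, 36] [423. 280.]
scene O [16, 17, 212] [452. 140.]
scene O [17, 18, 175] [443. 219.]
scene O [14, 15, 126] [533. 160.]
scene G [19, 19, 245] [425. 277.]
```

Emit:
{"name": "send_rows", "arguments": {"steps": [[[18,-32,0],4],[[38,-66,0],8],[[58,-102,0],12],[[78,-138,0],17],[[98,-172,0],22],[[115,-203,0],27.5],[[124,-219,0],27.5],[[124,-219,10],27.5],[[124,-219,35],27.5],[[124,-219,60],27.5]]}}

```text
t: 58.82
position: [0.5526, -0.1821, 0.0941]
tool_rot: [-0.228, 3.119, -0.034]
wrist_force: [0.5, 0.4, -3.1]
width: 0.2
finger_force: 64.9
```

```bash
python3 l2.py "[(549,-183,53,-172)]" | grep -v O
python3 - <<'E'
from h import *;from plant import ctrl
s=ctrl.get_state();r=ctrl.get_image("scene");g=cv2.cvtColor(r["img"],cv2.COLOR_BGR2HSV)
E
```

```text
t 58.82 now [ 552.6 -182.1   94.1] psi -171.62 tilt [ 0.016 -0.021 -1.   ] w 17.1 F [ 0.5  0.4 -3.1]
(549, -183, 53, -172) -> [3.7, -0.4, 41.1], 0.38 dist 41.0
top G [6, 8, 36] [423. 279.]
scene G [19, 19, 246] [425. 277.]
```

Emit:
{"name": "send_rows", "arguments": {"steps": [[[4,0,8],0],[[4,0,16],0],[[4,0,24],0],[[4,0,30],0],[[4,0,34],0],[[4,0,37],0],[[4,0,39],0],[[4,0,40],0],[[4,0,40],0],[[4,0,40],0]]}}

```text
t: 59.8
position: [0.5516, -0.1843, 0.0566]
tool_rot: [-0.226, 3.115, -0.036]
wrist_force: [5.0, 0.1, 5.3]
width: 0.202
finger_force: 66.5
```

Emit:
{"name": "send_rows", "arguments": {"steps": [[[0,0,1],0],[[0,0,2],0],[[0,0,3],0],[[0,0,3],0],[[0,0,3],0],[[0,0,3],0],[[0,0,3],0],[[0,0,3],0],[[0,0,3],0],[[0,0,3],0]]}}

```text
t: 60.63
position: [0.5526, -0.1847, 0.0545]
tool_rot: [-0.226, 3.114, -0.037]
wrist_force: [4.7, 0.1, 8.8]
width: 0.198
finger_force: 67.2
```

Emit:
{"name": "send_rows", "arguments": {"steps": [[[0,0,0],0],[[0,0,0],0],[[0,0,0],0],[[0,0,0],0],[[0,0,0],0],[[0,0,-15],0],[[0,0,-40],0],[[0,0,-70],0],[[0,0,-100],0],[[0,0,-130],0]], "fingers": 85}}

```text
t: 61.47
position: [0.5455, -0.1807, 0.1811]
tool_rot: [-0.228, 3.124, -0.032]
wrist_force: [0.3, 0.7, -0.8]
width: 0.996
finger_force: 0.0
```

```bash
python3 l2.py
python3 - <<'E'
from h import *;from plant import ctrl
s=ctrl.get_state();r=ctrl.get_image("wrist");c=wcam(s,r);r2=ctrl.get_image("top")
h=cv2.cvtColor(r["img"],cv2.COLOR_BGR2HSV);m=cv2.inRange(h,(5,90,30),(18,255,255));m[:,:200]=0;m[:,440:]=0;m[320:]=0
k,l,st,ce=cv2.connectedComponentsWithStats(m);i=1+np.argmax(st[1:,4]);x,y,w,hh,a=st[i];print(st[i].tolist())
print("bar ends",(1000*plane(c,(x+w/2,y),.09)).round(),(1000*plane(c,(x+w/2,y+hh),.09)).round())
# planter edges in the top view: gray profile along the row at mid planter
g=cv2.GaussianBlur(cv2.cvtColor(r2["img"],cv2.COLOR_BGR2GRAY),(1,5),0)
for row in(210,225,240,255):print(row,g[row,195:285:2].tolist())
E
```

```text
t 61.47 now [ 545.5 -180.7  181.1] psi -171.66 tilt [ 0.011 -0.02  -1.   ] w 85.1 F [ 0.3  0.7 -0.8]
top O [10, 9, 56] [541. 162.]
top O [9, 9, 54] [454. 142.]
top O [10, 11, 67] [447. 225.]
top G [6, 8, 37] [423. 279.]
scene O [17, 17, 213] [452. 141.]
scene O [17, 17, 172] [443. 219.]
scene O [15, 16, 137] [533. 159.]
scene G [19, 19, 244] [425. 277.]
[309, 136, 23, 107, 2298]
bar ends [ 499. -192.   90.] [ 581. -180.   90.]
210 [127, 126, 129, 127, 126, 125, 124, 122, 94, 48, 38, 42, 49, 51, 49, 49, 50, 46, 41, 43, 60, 76, 79, 78, 79, 78, 79, 78, 77, 75, 69, 69, 67, 73, 76, 77, 78, 58, 61, 61, 65, 66, 66, 68, 67]
225 [127, 127, 127, 126, 126, 125, 127, 121, 84, 44, 39, 42, 48, 48, 49, 49, 50, 52, 47, 52, 79, 85, 84, 82, 85, 85, 81, 76, 67, 50, 43, 46, 53, 65, 77, 79, 82, 57, 59, 62, 64, 65, 65, 67, 66]
240 [127, 127, 128, 128, 127, 126, 126, 112, 70, 40, 37, 40, 44, 47, 51, 49, 49, 52, 49, 63, 86, 83, 78, 80, 79, 79, 78, 79, 80, 79, 78, 78, 79, 79, 79, 80, 75, 56, 61, 61, 63, 64, 66, 68, 68]
255 [127, 129, 128, 128, 129, 129, 126, 106, 57, 38, 35, 45, 69, 70, 67, 62, 55, 47, 39, 42, 40, 40, 43, 46, 69, 79, 78, 83, 85, 85, 80, 76, 54, 41, 38, 62, 71, 55, 50, 48, 48, 49, 45, 48, 49]
```

Run:
```python
from h import *
r=pickle.load(open("im0.pkl","rb"))["top"]
g=cv2.cvtColor(r["img"],cv2.COLOR_BGR2GRAY)
def edge(row,a,b):  # subpixel bright->dark crossing
    v=cv2.GaussianBlur(g,(1,5),0)[row,a:b].astype(float);i=np.argmax(v<85);return a+i-1+(v[i-1]-85)/(v[i-1]-v[i])
from plant import ctrl
n=ctrl.get_image("top");gn=cv2.cvtColor(n["img"],cv2.COLOR_BGR2GRAY)
for row in(205,215,225,235,245,255):
    g0=g;c=edge(row,190,230) if False else None
    g=gn;e=edge(row,200,225);p=plane(r,(e,row),.07)*1000
    g=g0;e2=edge(row,255,285);z=.04
    q=plane(r,(e2,row),z)*1000
    print(row,round(e,1),p.round(1)[:2],"tray",round(e2,1),q.round(1)[:2],"width",round(p[1]-q[1],1))
e=[edge(row,165,200) for row in(215,235,255)];print("initial planter left",[(plane(r,(x,y),.07)*1000).round()[:2] for x,y in zip(e,(215,235,255))])
print(ctrl.get_state()["t"])
```

```text
205 221.2 [582.6 220.3] tray 271.6 [582.3  93.8] width 126.5
215 211.3 [557.4 246. ] tray 271.5 [556.1  94.3] width 151.7
225 211.0 [531.8 247. ] tray 254.8 [530.7 138.2] width 108.8
235 210.5 [506.3 248.3] tray 254.6 [504.7 139. ] width 109.3
245 210.2 [480.8 249.2] tray 260.5 [478.4 123.9] width 125.3
255 209.9 [455.4 250.1] tray 255.8 [452.6 136.6] width 113.5
initial planter left [array([559., 342.]), array([508., 339.]), array([456., 337.])]
61.7167
```

```bash
python3 -c "
from plant import ctrl
print(ctrl.finish_job())"
```

```text
the job is handed in; nothing more can be done
None
```

I handed the job in at about 61.7 s. The last images show the planter flush to within about 2 mm, all three lumps inside it and the scoop back in the pie dish, but I don't have the verdict. Along the way two lumps spilled over the tray's closed end and the first fell outside the planter, which was knocked away, so I reset the planter and scooped all three off the table against its side.

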